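# Tip the ball tote, scoop out the test balls and rack them in the ultrasonic cleaner

## Task

Get the used test balls ready for washing: tip the tote all the way to its stop so that the balls run into its low corner and, keeping it tipped, scoop every ball out with the hand scoop and pour them into the wire basket standing on the bench, never touching a ball with the gripper fingers. When all the balls are in the basket, seat the basket fully in the tank of the ultrasonic cleaner. Finish with the scoop standing back in its green rest and the tote swung back level, and leave the test cup, the lock ring and the bottle where they are.

Things in the scene. Friction and masses are not known exactly. Their poses are not given: they have to be found in the camera images.
- tote (a joint): tipping angle of a square open grey tote with a white floor, inside 170 x 170 mm, walls 4 mm thick and 80 mm high above the floor. It hangs cornerwise between two grey posts on a stiff level axis through its left and right corners. 0 = level, 0.32 rad = at its stop, the corner away from the robot down. Moving it takes about 8 N at the red bar; it stays where it is left
- tote_pivot (a point): point on the tote's axis midway between the posts, fixed to the stand, 112 mm above the bench: x = level, towards the corner that goes down; y = along the axis; z = up. The posts stand at y = +-140 mm (6 mm thick, 44 mm wide), 124 mm high; base plate 150 x 300 mm
- tote_floor (a point): centre of the tote's inner floor, turning with the tote, 41 mm below its axis when level. x = along the floor's diagonal to the corner that goes down (120 mm away), z = out of the floor. The walls run at 45 degrees to x. The red bar is at the opposite corner
- tote_corner (a point): the floor point in the low corner of the tote (inner side of the walls), turning with the tote; same axes as tote_floor
- tote_bar (a point): middle of the red round grab bar that stands out behind the tote's near corner (-148 mm along x from the tote's axis and 57 mm above it, turning with the tote; 18 mm higher than the rim): 14 mm thick, 66 mm free length along y between its two arms, 22 mm behind the outer corner. The bar may turn between the fingers
- scoop_grip (a point): middle of the hand scoop's black grip, 22 x 22 mm in section, 84 mm long. Scoop axes: x = forwards to the nose, y = left, z = up out of the pan. The handle leans back 20 degrees: the grip runs along (-0.342, 0, 0.940). This point lies (-84, 0, +120) mm from scoop_base in those axes
- scoop_base (a point): underside of the aluminium scoop's pan, in its middle, same axes as scoop_grip: nose tip 53 mm ahead, back edge 53 mm behind. Pan 106 mm long, 110 mm wide at the mouth and 88 mm at the back, floor 2 mm thick, a pointed 90 degree nose over the last 55 mm (no sides there), sides 34 mm and back 44 mm high. Weight 160 g
- rest: green scoop rest fixed on the bench, a flat tray inside 119 x 122 mm with 18 mm high edges; origin at the centre of its underside, floor 4 mm above; x = the way the nose of the scoop points, and the scoop at home stands with scoop_base over the origin
- basket_base (a point): centre of the underside of the loose wire basket: 124 x 124 mm outside, 120 x 120 mm inside, 66 mm high, with a flat rim flange all round (160 x 160 mm over all, 4 mm thick, its underside 62 mm above this point). Weight 300 g. y = along the bail, z = up. The wire bail rises at y = +-66 mm to the grip
- basket_grip (a point): middle of the blue grip of the basket's fixed bail, 158 mm above basket_base: 18 x 18 mm in section, 60 mm long along y, so pinched across x from above
- tank_mouth (a point): centre of the tank opening in the top face of the white ultrasonic cleaner (196 x 196 mm), 100 mm above the bench: 138 x 138 mm, 84 mm deep, dry, square to this point's x and y. The basket goes in with 7 mm to spare each side, in any quarter turn, and hangs by its flange on the top face: basket_base is then 62 mm below this point
- ball0_center (a point): centre of a dark grey ceramic test ball, 25 mm across, 27 g, slippery, starting in the tote (absent in some starts)
- ball1_center (a point): centre of a dark grey ceramic test ball, 25 mm across, 27 g, slippery, starting in the tote (absent in some starts)
- ball2_center (a point): centre of a dark grey ceramic test ball, 25 mm across, 27 g, slippery, starting in the tote (absent in some starts)
- ball3_center (a point): centre of a dark grey ceramic test ball, 25 mm across, 27 g, slippery, starting in the tote (absent in some starts)
- ball4_center (a point): centre of a dark grey ceramic test ball, 25 mm across, 27 g, slippery, starting in the tote (absent in some starts)
- ball5_center (a point): centre of a dark grey ceramic test ball, 25 mm across, 27 g, slippery, starting in the tote (absent in some starts)
- ball6_center (a point): centre of a dark grey ceramic test ball, 25 mm across, 27 g, slippery, starting in the tote (absent in some starts)
- ballpot: bystander: steel test cup, 72 mm across and 46 mm high; origin at its underside
- lockring: bystander: dark steel lock ring lying flat, 92 mm across and 18 mm high; origin at its underside
- oilbottle: bystander: amber bottle with a red cap, 60 mm across and 130 mm high; origin at its underside

How it is judged:
By the outcome, as a careful person would: the job done as asked, in the order asked, and still so for the second after the job is handed in, with the robot touching nothing.
Of ball0, ball1, ball2, ball3, ball4, ball5, ball6 only 4 to 7 are there at a start; the rules pass over those that are not, and their reading is None.
At some moment in a run one of basket may be knocked a few centimetres aside while the robot is not near it.
It also fails if it takes over 210 s, if anything falls off the work surface, if the arm or the gripper's body presses on something with over 40 N, if the wrist force passes 120 N, or if a joint passes its speed limit or range.

## Robot

A 7-joint arm with a two-finger parallel gripper is mounted at the origin on the work surface. World frame = base frame: x ahead of the robot, y to its left, z up, the work surface at z = 0. Lengths are in m, angles in rad, forces in N, time in s.
With the tool pointing down it reaches from about 0.35 to 0.9 m from the base axis. Payload 8.1 kg.
Tool frame: the origin (TCP) lies at the centre of the arm's flange, where the gripper is bolted on; the fingertips stand 173 mm ahead of it and the grasp point (between the pads) lies 155 mm ahead of it; z points along the fingers, y is the direction in which the jaws open and shut (so a half turn about z gives the same grasp; the last joint's range is limited). The gripper opens to 85 mm and grips with 20 to 120 N. Pads are 22 mm wide; open, the fingers measure 114 mm over their backs; the gripper's body (76 mm by 85 mm) begins 54 mm behind the grasp point. The pads swing forward as they close: fully open they stand 13 mm farther back than shut.
Start: joints at [1.135, 0.434, 0.025, 1.573, -0.012, 1.134, -0.075], TCP at [0.204, -0.591, 0.405] pointing down, gripper open.
Joint ranges: [-2.62, 2.62], [-0.44, 2.09], [-1.27, 1.32], [0.08, 2.57], [-1.32, 4.46], [0.12, 2], [-2.74, 2.74]. Speed limits (rad/s): [2.22, 2.22, 3.01, 3.01, 3.14, 3.14, 3.14].

## Interface

Orientations are given as a 3x3 rotation matrix whose columns are the frame's x, y, z axes.
In Python, from bench import arm gives the robot as it stands. The module is installed in compiled form; this text tells all that it offers.
- The arm moves only by the shell command python3 -m creep 'ROWS' [FORCE]. ROWS is text: rows parted by semicolons, each of 7 numbers parted by spaces: the shift along the tool's x, y, z in units of 50 mm (1.0 is 50 mm), then the turn, a rotation vector about the tool's x, y, z in units of 5 degrees (1.0 is 5 degrees), then the opening, from 0 (shut) to 1 (fully open). In form: tx ty tz rx ry rz gripper; .... A call has exactly 5 rows; each row is the pose to reach, as a shift and turn from the pose commanded when the call began, along the tool's axes at that moment; what a row does not reach only later rows make up. A row lasts 1/10 s, in which the tool goes at most 50 mm and 8.59 degrees, less where a joint would pass 70% of its speed; a pose out of reach is approached as far as the arm can. A call with a gripper value outside its range is refused whole. The fingers move at their own pace and stop on an object; FORCE is the grip in N (left out, the last holds). Time passes only in rows, so rows that repeat a pose let the fingers close, or fill a call up. It gives the time, the measured TCP pose, the force and the opening at its end, in the units of the state.
- arm.get_state(): the state, without advancing time (a new reading comes with each control period).
- arm.get_image(name): name is "scene" or "top" or "wrist"; returns the picture (384x512x3 uint8, blue, green, red); there is no depth.
- arm.calibration(name): a dict with "fx", "fy", "cx", "cy" (pixels), "k1" (the pictures are not rectified: a ray, as slopes to the right and down, at radius r is drawn at 1 + k1 r^2 times it, then the intrinsics apply), "origin" and "attitude" of the camera in the world. Camera axes: x right, y down, z forward; pixel columns grow to the right and rows downward; lengths in m; the calibration is good to about 2 mm. A picture is of the moment at which its call begins: read the wrist's pose just before it. calibration takes no time and is no camera call; for the wrist camera it gives the pose at the moment of the call.
- arm.finish_job(): hands the job in, once; it reports no verdict.
Trained networks look in the newest picture that a camera, given by its name, has taken for a name from the list of things; names that differ only in an ending like _2 or _b are one class to them, and where a whole thing is asked for, a point or a joint stands for the part that bears it (a point fixed in the world has none). Each returns a list of dicts, best first, with "p" (0 to 1); they miss things now and then, are a little off and sometimes report something else, mostly with a low value. They report only what shows in the picture. A call takes as long as a camera call.
- arm.boxes_of(camera, name): "position" ([column, row] in pixels, amid what is visible of it).
- arm.outline_of(camera, name): "pixels" (384x512 bool, what is visible of it) and "position" ([column, row] in pixels, amid what is visible of it).
The state is a dict: "t": time; "qpos": joint angles; "qvel": joint speeds; "effort": joint torques, N m; "ee_pos": TCP position; "tcp_rot": TCP orientation; "ft_force": force on the tool from outside, world axes, zero at the start; "ft_torque": the same for the moment, N m; "finger_gap": finger opening in m.
Only numpy, scipy, OpenCV 4.12 (cv2) and the standard library are available. Lean on these libraries where they do the work, as an engineer would, in place of code of your own. Each camera call takes 0.05 s, during which the arm holds its last target. There are 200 camera calls.

## Working session

There is one attempt and no reset: what is moved stays moved. The work goes in short steps, Python scripts to look and compute and a shell command to move; the robot and the scene stay as the last step left them, time stands still between calls to the robot, and variables do not carry over. Pictures are saved under pics/ and viewed, about 12 in all and at most 16, crops included, and the job is handed in when it is done.

```bash
mkdir -p pics; cat > h.py <<'E'
import numpy as np, cv2
from bench import arm
from scipy.spatial.transform import Rotation as R
def cal(n):
    c=arm.calibration(n); return c,np.array(c["origin"]),np.array(c["attitude"])
def ray(n,px,C=None):
    c,o,A=C or cal(n)
    d=np.array([(px[0]-c["cx"])/c["fx"],(px[1]-c["cy"])/c["fy"]]); s=d.copy()
    for _ in range(20): s=d/(1+c["k1"]*(s@s))
    v=A@np.array([s[0],s[1],1.]); return o,v/np.linalg.norm(v)
def atz(n,px,z,C=None):
    o,v=ray(n,px,C); return o+v*(z-o[2])/v[2]
def proj(n,P,C=None):
    c,o,A=C or cal(n); q=A.T@(np.array(P)-o); s=q[:2]/q[2]; s=s*(1+c["k1"]*(s@s))
    return np.array([s[0]*c["fx"]+c["cx"],s[1]*c["fy"]+c["cy"]])
def tri(n1,p1,n2,p2):
    (a,u),(b,v)=ray(n1,p1),ray(n2,p2)
    t=np.linalg.lstsq(np.c_[u,-v],b-a,rcond=None)[0]
    return (a+u*t[0]+b+v*t[1])/2, np.linalg.norm(a+u*t[0]-b-v*t[1])
def rows(P,Rm,s=None):
    """command units to reach TCP pose (P,Rm) from the measured one"""
    s=s or arm.get_state(); R0=np.array(s["tcp_rot"])
    return np.round(R0.T@(np.array(P)-s["ee_pos"])/.05,2), np.round(np.degrees(R.from_matrix(R0.T@Rm).as_rotvec())/5,2)
E
python3 - <<'E'
from h import *
np.set_printoptions(precision=3,suppress=True)
s=arm.get_state(); print(s["t"],s["ee_pos"],s["tcp_rot"],s["finger_gap"],s["ft_force"])
ims=[]
for n in("scene","top"):
    im=arm.get_image(n); cv2.imwrite(f"pics/{n}0.png",im); c=cal(n); print(n,c[0]["fx"],c[1],c[2].tolist())
    for k in ["tote","scoop_grip","scoop_base","rest","basket_base","basket_grip","tank_mouth","tote_bar","tote_corner","ballpot","lockring","oilbottle","ball0_center"]:
        print(k,[(np.round(d["position"]).tolist(),round(d["p"],2)) for d in arm.boxes_of(n,k)[:7] if d["p"]>.2])
E
```

```text
0.0 [ 0.204 -0.591  0.404] [[ 0.945  0.327 -0.001]
 [ 0.327 -0.945  0.001]
 [-0.    -0.002 -1.   ]] 0.08567854056823784 [-0.754  0.18   0.194]
scene 475.7641353143331 [1.08  0.318 1.163] [[-0.5437643847275777, 0.7129422099195604, -0.4427569301737155], [0.8391698787142958, 0.4551785370824726, -0.2976682953189577], [-0.010686840528087788, -0.5334096968508107, -0.8457895049863491]]
tote [([282.0, 238.0], 0.78)]
scoop_grip [([204.0, 133.0], 0.9)]
scoop_base [([202.0, 132.0], 0.61)]
rest [([194.0, 154.0], 0.61)]
basket_base [([178.0, 196.0], 0.74), ([274.0, 226.0], 0.31)]
basket_grip [([173.0, 190.0], 0.75), ([205.0, 131.0], 0.57)]
tank_mouth [([419.0, 246.0], 0.82)]
tote_bar [([283.0, 235.0], 0.64)]
tote_corner [([284.0, 237.0], 0.91), ([300.0, 348.0], 0.73)]
ballpot [([353.0, 330.0], 0.67)]
lockring [([293.0, 369.0], 0.58), ([262.0, 264.0], 0.35)]
oilbottle []
ball0_center [([298.0, 240.0], 0.53)]
top 402.8651020046721 [ 0.429 -0.054  1.501] [[-0.027467027505839185, -0.9965513383984927, 0.07830065348492532], [-0.9995847422875831, 0.02806429346226846, 0.006537462682863698], [-0.008712369704026345, -0.0780885738673498, -0.9969083554898633]]
tote [([230.0, 169.0], 0.79)]
scoop_grip [([342.0, 229.0], 0.75), ([226.0, 170.0], 0.69), ([186.0, 124.0], 0.6)]
scoop_base [([341.0, 227.0], 0.61)]
rest [([343.0, 210.0], 0.74), ([226.0, 168.0], 0.73)]
basket_base [([320.0, 163.0], 0.71)]
basket_grip [([323.0, 160.0], 0.72), ([339.0, 211.0], 0.61)]
tank_mouth [([147.0, 228.0], 0.76)]
tote_bar [([226.0, 168.0], 0.86)]
tote_corner [([227.0, 164.0], 0.97)]
ballpot [([161.0, 154.0], 0.75)]
lockring [([185.0, 122.0], 0.63)]
oilbottle [([372.0, 162.0], 0.62)]
ball0_center []
```

```bash
python3 -c "
import cv2,numpy as np
a=[cv2.imread(f'pics/{n}0.png') for n in('scene','top')]
cv2.imwrite('pics/s0b.png',cv2.resize(a[0],(800,600)));cv2.imwrite('pics/t0b.png',cv2.resize(a[1],(800,600)))"
```

```text
(no output)
```

View pics/s0b.png

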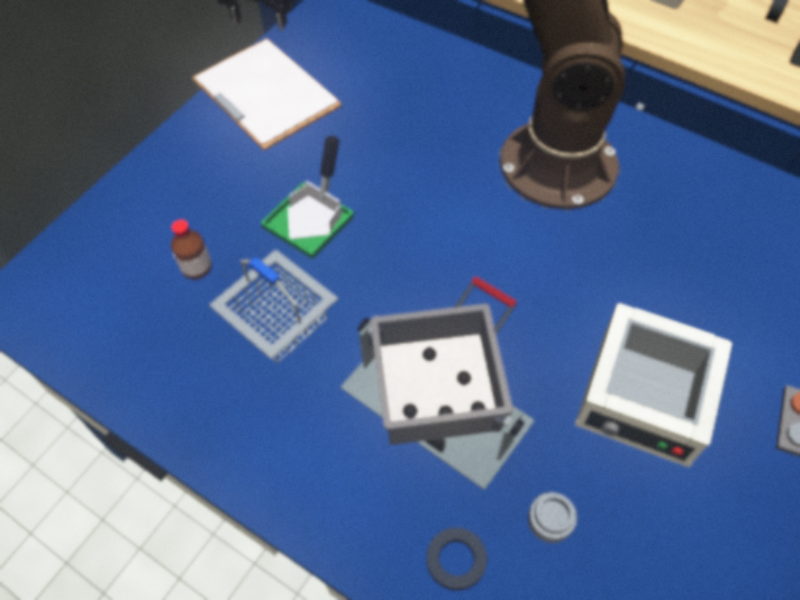

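View pics/t0b.png

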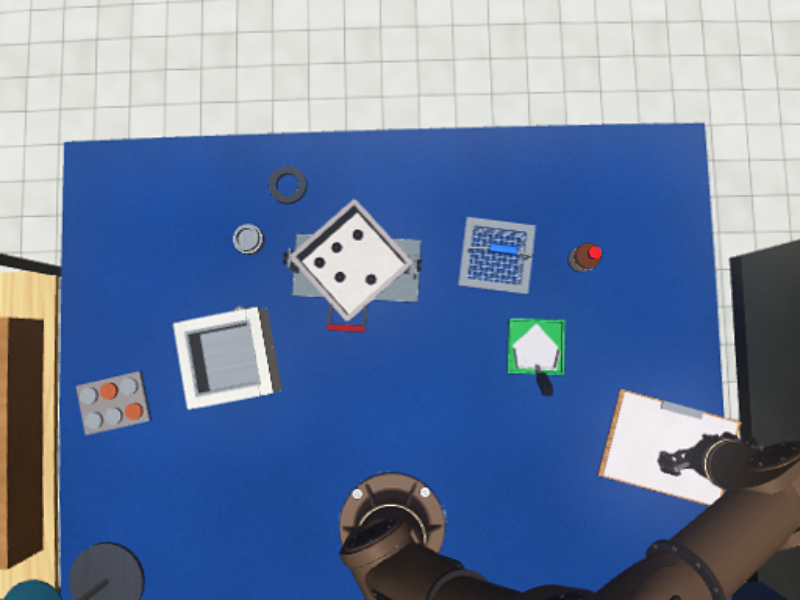

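```bash
cat > m0.py <<'E'
from h import *
np.set_printoptions(precision=4,suppress=True)
im={n:cv2.imread(f"pics/{n}0.png") for n in("scene","top")}
def blob(n,lo,hi,near,r=40):
    h=cv2.cvtColor(im[n],cv2.COLOR_BGR2HSV); m=cv2.inRange(h,np.array(lo),np.array(hi))
    if lo[0]==0: m|=cv2.inRange(h,np.array([172]+lo[1:]),np.array([180]+hi[1:]))
    k=np.zeros_like(m); cv2.circle(k,near,r,255,-1); m&=k
    c=max(cv2.findContours(m,0,2)[0],key=cv2.contourArea); b=cv2.minAreaRect(c)
    M=cv2.moments(c); return np.array([M["m10"]/M["m00"],M["m01"]/M["m00"]]),b
for nm,lo,hi,pt,ps,z in [("bar",[0,150,80],[8,255,255],(221,209),(315,187),.169),("bgrip",[100,180,150],[125,255,255],(323,159),(168,172),.158+.009),("rest",[50,120,60],[80,255,255],(343,222),(197,140),.022),("cap",[0,150,80],[8,255,255],(381,162),(115,145),.13)]:
    a,ba=blob("top",lo,hi,pt); b,bb=blob("scene",lo,hi,ps); 
    print(nm,a,ba[1],ba[2],atz("top",a,z),"scene",b,atz("scene",b,z),"tri",*tri("top",a,"scene",b))
    p=cv2.boxPoints(ba); q=np.array([atz("top",x,z)[:2] for x in p]); print("  box",q.tolist())
E
python3 m0.py
python3 -c "
import cv2
a=cv2.imread('pics/top0.png')
b=cv2.resize(a[120:264,100:292],(768,576),interpolation=cv2.INTER_CUBIC);cv2.imwrite('pics/c1.png',b)
b=cv2.resize(a[125:275,280:400],(480,600),interpolation=cv2.INTER_CUBIC);cv2.imwrite('pics/c2.png',b)"
```

```text
bar [221.4561 209.4298] (3.0, 22.0) 90.0 [0.4636 0.078  0.169 ] scene [315.4055 186.2972] [0.4617 0.0801 0.169 ] tri [0.463  0.0792 0.1699] 0.0027658230372540407
  box [[0.4694016606610352, 0.11589454153854278], [0.46742113242368494, 0.043023722994623086], [0.4575175827761425, 0.04324972163437684], [0.45948669970652944, 0.11608176920086166]]
bgrip [321.6982 152.4019] (78.48883819580078, 79.19595336914062) 45.0 [ 0.6448 -0.261   0.167 ] scene [168.4341 172.2209] [ 0.6249 -0.258   0.167 ] tri [ 0.6375 -0.2521  0.188 ] 0.013381201502567892
  box [[0.6276977875321571, -0.07741884437165675], [0.8137206972323303, -0.27258563579737555], [0.619127637497893, -0.4508463172312584], [0.4376480647640843, -0.25536092049979364]]
rest [342.2467 217.4296] (35.0, 35.0) 90.0 [ 0.4258 -0.3493  0.022 ] scene [190.9107 146.5469] [ 0.4472 -0.3436  0.022 ] tri [ 0.4278 -0.3588 -0.0099] 0.007243454205081902
  box [[0.476787902878719, -0.28796562023422795], [0.4730760942008197, -0.4168927910339671], [0.3452676033292028, -0.4111647278065984], [0.34912650866927597, -0.2830046994406068]]
cap [380.4406 161.1571] (7.77817440032959, 7.071067810058594) 45.0 [ 0.615  -0.4681  0.13  ] scene [115.1599 145.4932] [ 0.617  -0.4625  0.13  ] tri [ 0.6149 -0.4687  0.1237] 0.003053529064703729
  box [[0.6160565855179427, -0.4492741606230351], [0.6329508218422691, -0.4675316297226131], [0.6133605560164486, -0.48558508838108716], [0.5965075408448157, -0.46731684866700796]]
```

View pics/c1.png

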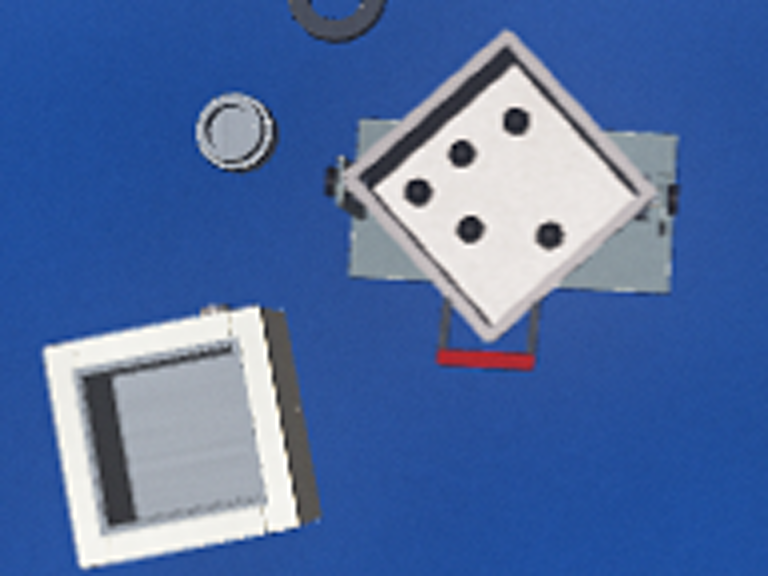

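View pics/c2.png

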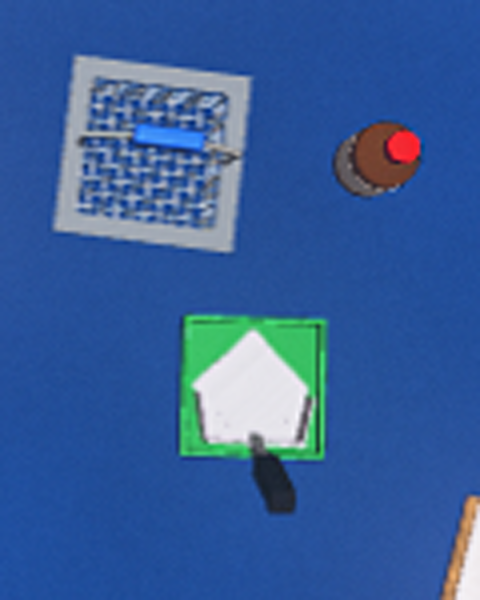

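```bash
cat > m1.py <<'E'
from h import *
np.set_printoptions(precision=4,suppress=True)
C=cal("top")
def f(o,pts,z): return np.array([atz("top",[o[0]+(p[0]+.5)/4-.5,o[1]+(p[1]+.5)/4-.5],z,C) for p in pts])
A=(100,120);B=(280,125)
def quad(nm,o,pts,z):
    q=f(o,pts,z); e=np.roll(q,-1,0)-q
    a=np.degrees(np.arctan2(e[:,1],e[:,0])); print(nm,"c",q.mean(0),"sides",np.linalg.norm(e,axis=1),"ang",a,"mean90",((np.unwrap(np.radians(a)*4).mean()/4)*180/np.pi+45)%90-45)
quad("tote rim",A,[(507,33),(655,190),(489,340),(345,180)],.151)
quad("plate",A,[(360,120),(678,135),(670,292),(350,276)],.006)
q=f(A,[(330,180),(672,200)],.124);print("posts",q,q.mean(0),np.linalg.norm(q[0]-q[1]))
q=f(A,[(438,358),(534,360)],.169);print("bar",q,q.mean(0))
quad("cleaner",A,[(44,348),(262,306),(300,525),(82,566)],.1)
quad("mouth",A,[(76,372),(238,345),(266,500),(103,533)],.1)
quad("flange",B,[(75,57),(252,76),(234,252),(53,230)],.066)
q=f(B,[(133,135),(205,143)],.165);print("bgrip",q,q.mean(0))
quad("rest",B,[(183,315),(327,318),(325,458),(180,455)],.022)
print("scoop",f(B,[(252,330),(193,385),(308,388)],.006),f(B,[(203,440),(300,445)],.01))
q=f(B,[(272,484)],.126+.02);print("grip",q, "oil",f(B,[(403,147)],.13),"pot",f(A,[(235,130)],.046),"ring",f(A,[(337,-5)],.018))
E
python3 m1.py
```

```text
tote rim c [0.6108 0.0671 0.151 ] sides [0.1846 0.1882 0.1831 0.1858] ang [-138.555   130.6624   40.7173  -48.8827] mean90 40.98550853407548
plate c [0.6108 0.0662 0.006 ] sides [0.2994 0.1476 0.2989 0.1473] ang [-94.4257 175.4095  85.5306  -4.4102] mean90 -4.473955798972938
posts [[ 0.6231  0.2155  0.124 ]
 [ 0.5972 -0.0792  0.124 ]] [0.6102 0.0681 0.124 ] 0.29592709609777057
bar [[0.4658 0.1189 0.169 ]
 [0.462  0.0394 0.169 ]] [0.4639 0.0791 0.169 ]
cleaner c [0.406  0.3623 0.1   ] sides [0.1963 0.1934 0.1942 0.1933] ang [ -80.7107 -170.7976   99.2637    9.8193] mean90 9.393681512946287
mouth c [0.4048 0.3632 0.1   ] sides [0.1451 0.1371 0.1457 0.1425] ang [ -82.1129 -170.3239  100.0178    9.3762] mean90 9.23931132325653
flange c [ 0.6233 -0.2619  0.066 ] sides [0.1606 0.1603 0.1629 0.1581] ang [-97.7644 171.6383  81.4337  -9.2101] mean90 -8.475615000716886
bgrip [[ 0.6258 -0.2309  0.165 ]
 [ 0.6174 -0.2909  0.165 ]] [ 0.6216 -0.2609  0.165 ]
rest c [ 0.4119 -0.3519  0.022 ] sides [0.1327 0.128  0.1328 0.1278] ang [-92.8391 176.5988  87.0996  -3.4597] mean90 -3.1501132265843665
scoop [[ 0.4638 -0.3556  0.006 ]
 [ 0.4146 -0.2987  0.006 ]
 [ 0.4087 -0.4053  0.006 ]] [[ 0.3639 -0.3053  0.01  ]
 [ 0.3566 -0.3947  0.01  ]]
grip [[ 0.3315 -0.3387  0.146 ]] oil [[ 0.6143 -0.4678  0.13  ]] pot [[0.683 0.318 0.046]] ring [[0.8133 0.2279 0.018 ]]
```

```bash
cat >> h.py <<'E'
np.set_printoptions(precision=4,suppress=True)
def tool(yaw,lean=0.,flip=False):
    """tool axes: x along heading yaw (deg), y = right of it, z down; lean: flange back along heading by lean deg"""
    a=R.from_euler("z",yaw,degrees=True)*R.from_euler("y",-lean,degrees=True)
    return a.as_matrix()@np.diag([1,-1,-1.])
def tcp(G,Rm,d=.155): return np.array(G)-d*Rm[:,2]
def plan(wps,start=None):
    s=arm.get_state(); P,Q=(np.array(s["ee_pos"]),np.array(s["tcp_rot"])) if start is None else start
    print("t",s["t"],"at",P)
    for (p,q) in wps:
        t=Q.T@(p-P)/.05; r=np.degrees(R.from_matrix(Q.T@q).as_rotvec())/5
        print(" ".join(f"{v:.2f}" for v in np.r_[t,r]),"| calls",round(max(np.linalg.norm(t)/5,np.linalg.norm(r)/8.59),2)); P,Q=np.array(p),q
TY=-4.4; PIV=np.array([.6108,.0667,.112])
def T(x,y,z): # tote_pivot frame -> world
    return PIV+R.from_euler("z",TY,degrees=True).apply([x,y,z])
E
python3 - <<'E'
from h import *
Q=tool(TY+90); print(Q)
B=T(-.148,0,.057); s=arm.get_state();P0=np.array(s["ee_pos"])
Pt=tcp(B+[0,0,.1],Q); 
from scipy.spatial.transform import Slerp
sl=Slerp([0,1],R.from_matrix([s["tcp_rot"],Q]))
print(B,Pt)
plan([(P0+(Pt-P0)*f,sl(f).as_matrix()) for f in(1/3,2/3,1)]+[(tcp(B+[0,0,.006],Q),Q)])
E
```

```text
[[ 0.0767  0.9971  0.    ]
 [ 0.9971 -0.0767  0.    ]
 [ 0.      0.     -1.    ]]
[0.4632 0.0781 0.169 ] [0.4632 0.0781 0.424 ]
t 1.4 at [ 0.2041 -0.5907  0.4047]
3.09 -3.65 -0.13 0.00 0.00 -4.44 | calls 0.96
4.24 -2.21 -0.13 0.00 0.00 -4.44 | calls 0.96
4.76 -0.45 -0.13 0.00 0.00 -4.44 | calls 0.96
-0.00 0.00 1.88 0.00 0.00 -0.00 | calls 0.38
```

```bash

python3 -m creep '3.09 -3.65 -0.13 0 0 -4.44 .5;3.09 -3.65 -0.13 0 0 -4.44 .5;3.09 -3.65 -0.13 0 0 -4.44 .5;3.09 -3.65 -0.13 0 0 -4.44 .5;3.09 -3.65 -0.13 0 0 -4.44 .5'
python3 -m creep '4.24 -2.21 -0.13 0 0 -4.44 .5;4.24 -2.21 -0.13 0 0 -4.44 .5;4.24 -2.21 -0.13 0 0 -4.44 .5;4.24 -2.21 -0.13 0 0 -4.44 .5;4.24 -2.21 -0.13 0 0 -4.44 .5'
python3 -m creep '4.76 -0.45 -0.13 0 0 -4.44 .5;4.76 -0.45 -0.13 0 0 -4.44 .5;4.76 -0.45 -0.13 0 0 -4.44 .5;4.76 -0.45 -0.13 0 0 -4.44 .5;4.76 -0.45 -0.13 0 0 -4.44 .5'
python3 - <<'E'
from h import *
print(arm.get_state()["qpos"])
Q=tool(TY+90); B=T(-.148,0,.057); plan([(tcp(B+[0,0,.1],Q),Q),(tcp(B+[0,0,.006],Q),Q)])
C=cal("wrist"); print(C[1],C[2]); im=arm.get_image("wrist"); cv2.imwrite("pics/w1.png",im)
print([(d["position"],d["p"]) for d in arm.boxes_of("wrist","tote_bar")[:3]], proj("wrist",B,C))
E
```

```text
t: 1.9
ee_pos: [0.2913, -0.365, 0.4115]
tcp_rot: [[0.751, 0.661, 0.0], [0.661, -0.751, -0.0], [0.0, 0.0, -1.0]]
ft_force: [0.8, -0.8, -0.0]
finger_gap: 0.0426
t: 2.4
ee_pos: [0.3776, -0.1421, 0.4182]
tcp_rot: [[0.445, 0.895, 0.001], [0.895, -0.445, -0.0], [0.0, 0.001, -1.0]]
ft_force: [0.8, -0.2, 0.3]
finger_gap: 0.0422
t: 2.9
ee_pos: [0.4637, 0.0809, 0.4247]
tcp_rot: [[0.074, 0.997, 0.001], [0.997, -0.074, 0.001], [0.001, 0.001, -1.0]]
ft_force: [1.3, -0.9, 0.9]
finger_gap: 0.0428
[ 0.2565  0.2307 -0.6438  1.8648  0.1548  1.0945 -0.5199]
t 2.9 at [0.4637 0.0809 0.4247]
-0.06 -0.01 0.01 0.01 -0.01 0.03 | calls 0.01
0.00 0.00 1.88 0.00 0.00 0.00 | calls 0.38
[0.4691 0.1643 0.3937] [[ 0.9972 -0.0708 -0.0229]
 [-0.0744 -0.9426 -0.3256]
 [ 0.0014  0.3264 -0.9452]]
[([404.0, 158.0], 0.43)] [258.5136 202.121 ]
```

```bash
python3 - <<'E'
from h import *
im=cv2.imread("pics/w1.png"); h=cv2.cvtColor(im,cv2.COLOR_BGR2HSV)
m=cv2.inRange(h,np.array([0,150,60]),np.array([8,255,255]))|cv2.inRange(h,np.array([172,150,60]),np.array([180,255,255]))
c=max(cv2.findContours(m,0,2)[0],key=cv2.contourArea); r=cv2.minAreaRect(c); print(r); p=r[0]; print(atz("wrist",p,.173),atz("wrist",p,.169), [atz("wrist",q,.173)[:2] for q in cv2.boxPoints(r)])
E
```

```text
((256.0, 196.49996948242188), (15.999998092651367, 98.99998474121094), 0.0)
[0.4624 0.0874 0.173 ] [0.4622 0.086  0.169 ] [array([0.4531, 0.0465]), array([0.4593, 0.1249]), array([0.4706, 0.1241]), array([0.4657, 0.0456])]
```

View pics/w1.png

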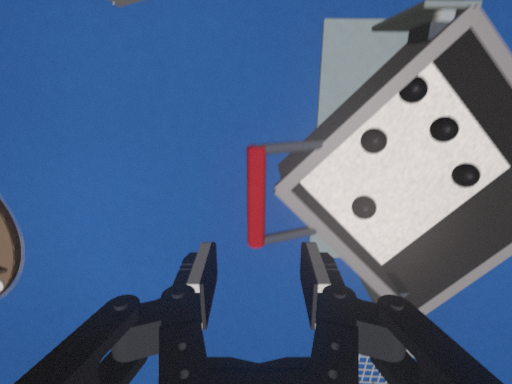

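```bash

python3 -m creep '-0.06 0 .6 0 0 0 .5;-0.06 -.01 1.2 0 0 0 .5;-0.06 -.01 1.7 0 0 0 .5;-0.06 -.01 1.88 0 0 0 .5;-0.06 -.01 1.88 0 0 0 .5'
python3 -m creep '0 0 0 0 0 0 0;0 0 0 0 0 0 0;0 0 0 0 0 0 0;0 0 0 0 0 0 0;0 0 0 0 0 0 0' 60
python3 -m creep '0 .04 -.094 0 0 0 0;0 .083 -.187 0 0 0 0;0 .127 -.279 0 0 0 0;0 .173 -.369 0 0 0 0;0 .22 -.457 0 0 0 0'
python3 -m creep '0 .057 -.095 0 0 0 0;0 .118 -.188 0 0 0 0;0 .182 -.278 0 0 0 0;0 .249 -.367 0 0 0 0;0 .309 -.441 0 0 0 0'
python3 -m creep '0 0 0 0 0 0 0;0 0 0 0 0 0 0;0 0 0 0 0 0 0;0 0 0 0 0 0 0;0 0 0 0 0 0 0'

```

```text
t: 3.5
ee_pos: [0.4622, 0.0747, 0.3295]
tcp_rot: [[0.076, 0.997, -0.002], [0.997, -0.076, -0.0], [-0.001, -0.002, -1.0]]
ft_force: [-0.1, 0.1, -0.4]
finger_gap: 0.0427
t: 4.0
ee_pos: [0.4617, 0.0755, 0.3313]
tcp_rot: [[0.075, 0.997, -0.001], [0.997, -0.075, -0.001], [-0.001, -0.001, -1.0]]
ft_force: [-8.1, 0.6, 8.1]
finger_gap: 0.0116
t: 4.5
ee_pos: [0.4718, 0.0746, 0.3526]
tcp_rot: [[0.075, 0.997, -0.005], [0.997, -0.075, -0.0], [-0.001, -0.005, -1.0]]
ft_force: [-4.3, 3.2, -9.2]
finger_gap: 0.0113
t: 5.0
ee_pos: [0.4862, 0.0736, 0.3746]
tcp_rot: [[0.075, 0.997, -0.007], [0.997, -0.075, -0.001], [-0.001, -0.007, -1.0]]
ft_force: [-12.8, 2.8, -3.3]
finger_gap: 0.0117
t: 5.5
ee_pos: [0.4864, 0.0736, 0.3751]
tcp_rot: [[0.075, 0.997, -0.006], [0.997, -0.075, -0.001], [-0.001, -0.006, -1.0]]
ft_force: [-12.1, 1.2, 2.7]
finger_gap: 0.0117
```

```bash

python3 -m creep '0 .02 -.05 0 0 0 0;0 .03 -.1 0 0 0 0;0 .03 -.1 0 0 0 0;0 .03 -.1 0 0 0 0;0 .03 -.1 0 0 0 0'
python3 -m creep '0 .02 -.05 0 0 0 0;0 .03 -.1 0 0 0 0;0 .03 -.1 0 0 0 0;0 .03 -.1 0 0 0 0;0 .03 -.1 0 0 0 0'

```

```text
t: 6.0
ee_pos: [0.4881, 0.0732, 0.3776]
tcp_rot: [[0.075, 0.997, -0.007], [0.997, -0.075, 0.0], [-0.0, -0.007, -1.0]]
ft_force: [-1.9, 5.2, -27.3]
finger_gap: 0.0113
t: 6.5
ee_pos: [0.4887, 0.0713, 0.3808]
tcp_rot: [[0.076, 0.997, -0.012], [0.997, -0.076, -0.003], [-0.004, -0.012, -1.0]]
ft_force: [-2.5, 0.2, -36.1]
finger_gap: 0.0112
```

```bash

python3 -m creep '0 0 .1 0 0 0 0;0 0 .1 0 0 0 .5;0 0 .1 0 0 0 .5;0 0 .1 0 0 0 .5;0 0 -.8 0 0 0 .5'
python3 -m creep '0 0 -.8 0 0 0 .5;0 0 -1.2 0 0 0 .6;0 0 -1.2 0 0 0 .6;0 0 -1.2 0 0 0 .6;0 0 -1.2 0 0 0 .6'
cat >> h.py <<'E'
from scipy.spatial.transform import Slerp
def seg(P,Q,n,extra=()):
    s=arm.get_state(); P0=np.array(s["ee_pos"]); sl=Slerp([0,1],R.from_matrix([s["tcp_rot"],Q]))
    plan([(P0+(P-P0)*f,sl(f).as_matrix()) for f in np.arange(1,n+1)/n]+list(extra))
REST=np.array([.412,-.352,0.]); RY=-3.1
E
python3 - <<'E'
from h import *
Q=tool(RY,20); G=REST+R.from_euler("z",RY,degrees=True).apply([-.084,0,.124]); print(G,tcp(G,Q))
seg(tcp(G,Q,.265),Q,3)
E
```

```text
t: 7.0
ee_pos: [0.4909, 0.0718, 0.4219]
tcp_rot: [[0.076, 0.997, -0.008], [0.997, -0.076, -0.001], [-0.002, -0.007, -1.0]]
ft_force: [1.5, -0.5, -0.3]
finger_gap: 0.0426
t: 7.5
ee_pos: [0.4917, 0.0727, 0.4843]
tcp_rot: [[0.076, 0.997, -0.001], [0.997, -0.076, -0.0], [-0.0, -0.001, -1.0]]
ft_force: [-0.6, -0.2, 0.2]
finger_gap: 0.0514
[ 0.3281 -0.3475  0.124 ] [ 0.2752 -0.3446  0.2697]
t 7.5 at [0.4917 0.0727 0.4843]
-2.89 -1.48 0.74 -1.03 1.06 5.85 | calls 0.7
-3.31 0.09 0.39 -1.03 1.06 5.85 | calls 0.7
-2.87 1.68 0.18 -1.03 1.06 5.85 | calls 0.7
```

```bash

python3 -m creep '-2.89 -1.48 0.74 -1.03 1.06 5.85 .6;-2.89 -1.48 0.74 -1.03 1.06 5.85 .6;-2.89 -1.48 0.74 -1.03 1.06 5.85 .6;-2.89 -1.48 0.74 -1.03 1.06 5.85 .6;-2.89 -1.48 0.74 -1.03 1.06 5.85 .6'
python3 -m creep '-3.31 0.09 0.39 -1.03 1.06 5.85 .6;-3.31 0.09 0.39 -1.03 1.06 5.85 .6;-3.31 0.09 0.39 -1.03 1.06 5.85 .6;-3.31 0.09 0.39 -1.03 1.06 5.85 .6;-3.31 0.09 0.39 -1.03 1.06 5.85 .6'
python3 -m creep '-2.87 1.68 0.18 -1.03 1.06 5.85 .6;-2.87 1.68 0.18 -1.03 1.06 5.85 .6;-2.87 1.68 0.18 -1.03 1.06 5.85 .6;-2.87 1.68 0.18 -1.03 1.06 5.85 .6;-2.87 1.68 0.18 -1.03 1.06 5.85 .6'
python3 - <<'E'
from h import *
print(arm.get_state()["qpos"])
Q=tool(RY,20); G=REST+R.from_euler("z",RY,degrees=True).apply([-.084,0,.124])
plan([(tcp(G,Q,.265),Q),(tcp(G,Q),Q)])
C=cal("wrist"); im=arm.get_image("wrist"); 
ax=R.from_euler("z",RY,degrees=True).apply([-.342,0,.94])
for k in(-.042,0,.042): p=proj("wrist",G+ax*k,C); print(p); cv2.circle(im,tuple(int(v) for v in p),3,(0,0,255),-1)
cv2.imwrite("pics/w2.png",im)
E
```

```text
t: 8.0
ee_pos: [0.4055, -0.0678, 0.4469]
tcp_rot: [[0.553, 0.825, 0.112], [0.826, -0.561, 0.056], [0.109, 0.061, -0.992]]
ft_force: [-0.3, 0.8, 0.2]
finger_gap: 0.0513
t: 8.5
ee_pos: [0.3221, -0.2052, 0.4101]
tcp_rot: [[0.865, 0.441, 0.238], [0.443, -0.895, 0.051], [0.236, 0.061, -0.97]]
ft_force: [0.5, 0.9, 0.5]
finger_gap: 0.0513
t: 9.0
ee_pos: [0.2387, -0.3437, 0.3729]
tcp_rot: [[0.938, -0.054, 0.342], [-0.052, -0.999, -0.016], [0.342, -0.002, -0.94]]
ft_force: [0.2, 0.7, 0.0]
finger_gap: 0.0514
[ 1.0111  0.0921 -0.054   2.1725 -0.4234  0.7025 -0.3662]
t 9.0 at [ 0.2387 -0.3437  0.3729]
-0.02 -0.02 -0.01 -0.02 -0.00 -0.01 | calls 0.01
-0.00 0.00 2.20 0.00 0.00 0.00 | calls 0.44
[256.7502 180.0014]
[256.378  195.6653]
[255.8644 217.2824]
```

View pics/w2.png

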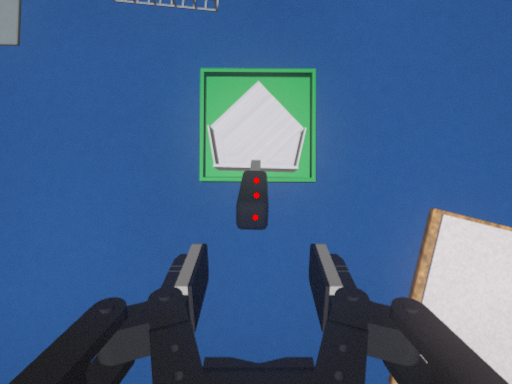

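```bash

python3 -m creep '0 0 .6 0 0 0 .6;0 -.03 1.2 0 0 0 .6;0 -.03 1.7 0 0 0 .6;0 -.03 2.19 0 0 0 .6;0 -.03 2.19 0 0 0 .6' 100
python3 -m creep '0 0 0 0 0 0 0;0 0 0 0 0 0 0;0 0 0 0 0 0 0;0 0 0 0 0 0 0;0 0 0 0 0 0 0'
python3 - <<'E'
from h import *
s=arm.get_state(); Q=tool(RY,20); P=np.array(s["ee_pos"]); print(s["finger_gap"],P,s["tcp_rot"])
plan([(P+[0,0,.2],np.array(s["tcp_rot"]))])
E
```

```text
t: 9.55
ee_pos: [0.2782, -0.3406, 0.2688]
tcp_rot: [[0.939, -0.045, 0.341], [-0.044, -0.999, -0.011], [0.341, -0.005, -0.94]]
ft_force: [-0.0, 1.0, 0.9]
finger_gap: 0.0513
t: 10.05
ee_pos: [0.2759, -0.3431, 0.2717]
tcp_rot: [[0.938, -0.053, 0.344], [-0.049, -0.999, -0.018], [0.344, 0.0, -0.939]]
ft_force: [-2.2, 3.2, 9.0]
finger_gap: 0.0209
0.020922733038830528 [ 0.2759 -0.3431  0.2717] [[ 0.9376 -0.0527  0.3437]
 [-0.0494 -0.9986 -0.0182]
 [ 0.3441  0.     -0.9389]]
t 10.05 at [ 0.2759 -0.3431  0.2717]
1.38 0.00 -3.76 0.00 0.00 0.00 | calls 0.8
```

```bash

python3 -m creep '.14 0 -.38 0 0 0 0;.28 0 -.75 0 0 0 0;.6 0 -1.6 0 0 0 0;1 0 -2.7 0 0 0 0;1.38 0 -3.76 0 0 0 0'
cat >> h.py <<'E'
# scoop in tool frame, from the grasp at rest
_Pg=np.array([.2759,-.3431,.2717]); _Rg=np.array([[.9376,-.0527,.3437],[-.0494,-.9986,-.0182],[.3441,0,-.9389]])
_Rg=R.from_matrix(_Rg).as_matrix()
O_TS=_Rg.T@(np.array([.412,-.352,.004])-_Pg); R_TS=_Rg.T@R.from_euler("z",RY,degrees=True).as_matrix()
def sc(nose,yaw,p,ref=(.053,0,0)):
    """TCP pose putting the scoop's point ref (scoop axes) at nose, heading yaw, nose down p deg"""
    Rs=(R.from_euler("z",yaw,degrees=True)*R.from_euler("y",p,degrees=True)).as_matrix()
    Rt=Rs@R_TS.T; return np.array(nose)-Rs@np.array(ref)-Rt@O_TS, Rt
def scoop_now():
    s=arm.get_state(); Rt=np.array(s["tcp_rot"]); return np.array(s["ee_pos"])+Rt@O_TS, Rt@R_TS
TH=.32
def F(x,y,z,th=TH): # tote_floor frame -> world
    return T(*(R.from_euler("y",th).apply([x,y,z-.041])))
E
python3 - <<'E'
from h import *
im=arm.get_image("top"); cv2.imwrite("pics/top1.png",im)
C=cal("top")
c=cv2.resize(im[110:230,150:310],(800,600),interpolation=cv2.INTER_CUBIC)
def dot(P,col):
    q=(proj("top",P,C)-[150,110]+.5)*5-.5; cv2.circle(c,tuple(int(v) for v in q),3,col,-1)
dot(F(.12,0,0),(0,0,255)); dot(F(.12,0,.08),(0,255,0)); dot(F(-.12,0,.08),(0,255,0)); dot(F(0,.12,.08),(0,255,0)); dot(F(0,-.12,.08),(0,255,0))
cv2.imwrite("pics/c3.png",c)
g=[(np.round(d["position"]),round(d["p"],2)) for d in arm.boxes_of("top","ball0_center")]; print(g)
Rz=R.from_euler("z",TY,degrees=True)*R.from_euler("y",TH)
for q,_ in g:
    o,v=ray("top",q,C); n=Rz.apply([0,0,1]); P=F(0,0,.0125); X=o+v*((P-o)@n)/(v@n); print(Rz.inv().apply(X-F(0,0,0)))
print(arm.get_state()["ee_pos"])
seg(*sc(F(.02,0,.1),TY,18.3),n=3)
E
```

```text
t: 10.55
ee_pos: [0.2751, -0.3429, 0.4582]
tcp_rot: [[0.938, -0.054, 0.341], [-0.051, -0.999, -0.018], [0.342, -0.0, -0.94]]
ft_force: [1.2, -1.1, -1.4]
finger_gap: 0.0205
[]
[ 0.2766 -0.3445  0.4631]
t 10.65 at [ 0.2766 -0.3445  0.4631]
1.62 -2.88 0.49 0.02 -1.25 0.09 | calls 0.67
1.64 -2.89 0.32 0.02 -1.25 0.09 | calls 0.67
1.64 -2.90 0.15 0.02 -1.25 0.09 | calls 0.67
```

View pics/c3.png

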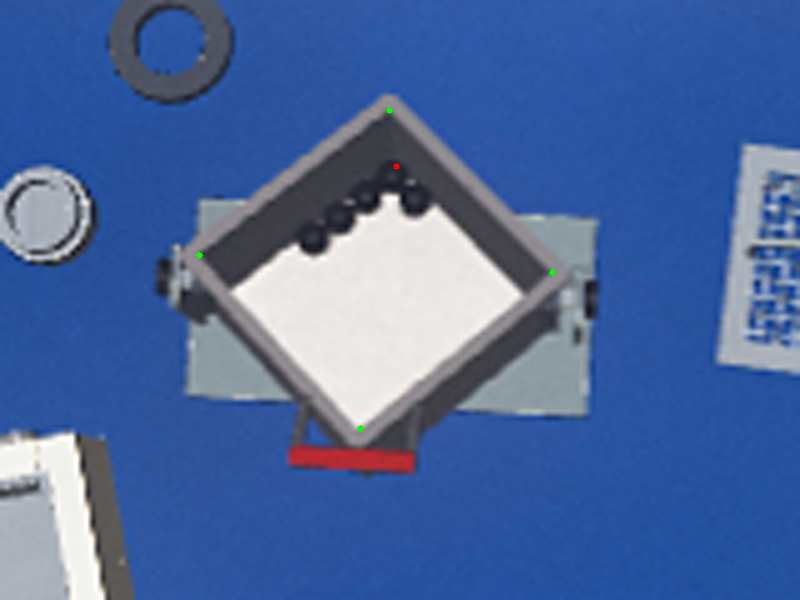

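```bash

python3 - <<'E'
from h import *
a=F(.045,0,.006); up=np.array([0,0,.14])
print(a, sc(a+up,TY,20)[0])
h=sc(a+up,TY,20)
seg(*h,n=3,extra=[sc(a,TY,20)])
E
```

```text
[0.6424 0.0643 0.0646] [0.5564 0.0724 0.5209]
t 10.65 at [ 0.2766 -0.3445  0.4631]
1.75 -2.87 0.22 0.02 -1.36 0.09 | calls 0.67
1.74 -2.89 0.01 0.02 -1.36 0.09 | calls 0.67
1.71 -2.90 -0.19 0.02 -1.36 0.09 | calls 0.67
-0.01 0.00 2.80 0.00 0.00 -0.00 | calls 0.56
```

```bash

python3 -m creep '.35 -.57 .04 0 -.27 .02 0;.7 -1.15 .09 0 -.54 .04 0;1.05 -1.72 .13 0.01 -.82 .05 0;1.4 -2.3 .18 .02 -1.09 .07 0;1.75 -2.87 0.22 0.02 -1.36 0.09 0'
python3 -m creep '.35 -.58 0 0 -.27 .02 0;.7 -1.16 0 0 -.54 .04 0;1.04 -1.73 0 .01 -.82 .05 0;1.39 -2.31 .01 .02 -1.09 .07 0;1.74 -2.89 0.01 0.02 -1.36 0.09 0'
python3 -m creep '.35 -.58 -.04 0 -.27 .02 0;.7 -1.16 -.08 0 -.54 .04 0;1.04 -1.73 -.12 .01 -.82 .05 0;1.39 -2.31 -.16 .02 -1.09 .07 0;1.71 -2.9 -.19 0.02 -1.36 0.09 0'
python3 - <<'E'
from h import *
s=arm.get_state(); print(s["qpos"],s["ft_force"])
a=F(.045,0,.006); plan([sc(a+[0,0,.02],TY,20)])
C=cal("wrist"); im=arm.get_image("wrist")
o,Rs=scoop_now()
for P,c in [(o+Rs@[.053,0,.002],(0,0,255)),(o+Rs@[-.002,.055,.036],(0,0,255)),(o+Rs@[-.002,-.055,.036],(0,0,255)),(F(.12,0,0),(0,255,0)),(F(.12,0,.08),(0,255,0)),(F(0,.12,.08),(0,255,0)),(F(0,-.12,.08),(0,255,0))]:
    p=proj("wrist",P,C); cv2.circle(im,tuple(int(v) for v in p),3,c,-1)
cv2.imwrite("pics/w3.png",im)
E
```

```text
t: 11.15
ee_pos: [0.3695, -0.2034, 0.4755]
tcp_rot: [[0.972, -0.061, 0.228], [-0.06, -0.998, -0.009], [0.228, -0.005, -0.974]]
ft_force: [0.4, -0.6, -1.8]
finger_gap: 0.021
t: 11.65
ee_pos: [0.463, -0.0647, 0.4956]
tcp_rot: [[0.991, -0.068, 0.111], [-0.069, -0.998, -0.0], [0.111, -0.008, -0.994]]
ft_force: [0.7, -0.4, -0.6]
finger_gap: 0.0208
t: 12.15
ee_pos: [0.557, 0.0738, 0.5157]
tcp_rot: [[0.997, -0.076, -0.007], [-0.076, -0.997, 0.01], [-0.008, -0.01, -1.0]]
ft_force: [0.5, -0.7, -1.7]
finger_gap: 0.0208
[ 0.1579  0.3118 -0.5138  1.5168  0.1428  1.3566 -2.0131] [ 0.5006 -0.6608 -1.7281]
t 12.15 at [0.557  0.0738 0.5157]
0.01 0.05 2.30 -0.10 0.12 -0.01 | calls 0.46
```

View pics/w3.png

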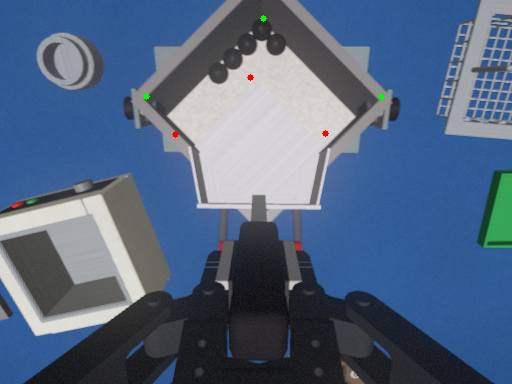

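```bash

python3 -m creep '0 .05 1.6 -.1 .12 0 0;0 .05 1.6 -.1 .12 0 0;0 .05 1.6 -.1 .12 0 0;0.01 .05 1.6 -.1 .12 0 0;0.01 .05 1.6 -.1 .12 0 0'
python3 -m creep '0 0 0 0 0 0 0;0 0 0 0 0 0 0;0 0 0 0 0 0 0;0 0 0 0 0 0 0;0 0 0 0 0 0 0'
python3 - <<'E'
from h import *
C=cal("wrist"); o,Rs=scoop_now(); im=arm.get_image("wrist"); cv2.imwrite("pics/w4.png",im)
o2,_=scoop_now(); print(o,o2,arm.get_state()["ft_force"])
print("pred nose",proj("wrist",o+Rs@[.053,0,.002],C),"wide",proj("wrist",o+Rs@[-.002,.055,.002],C),proj("wrist",o+Rs@[-.002,-.055,.002],C))
for k in("scoop_base","scoop_grip"):
  for d in arm.outline_of("wrist",k)[:2]:
    m=d["pixels"]; r=np.where(m.any(1))[0]; print(k,d["p"],d["position"],r[0] if len(r) else 0,[ (q,np.where(m[q])[0][[0,-1]]) for q in r[:60:8]])
p=[proj("wrist",P,C) for P in (F(.12,0,0),F(.12,0,.08),F(0,.12,.08),F(0,-.12,.08))]; print(p)
plan([sc(F(.045,0,.006),TY,20)])
d=proj("wrist",o+Rs@[.053,0,.002],C)
cv2.imwrite("pics/w4c.png",im)
E
```

```text
t: 12.7
ee_pos: [0.5566, 0.0711, 0.4375]
tcp_rot: [[0.997, -0.076, 0.006], [-0.076, -0.997, 0.001], [0.005, -0.001, -1.0]]
ft_force: [-0.7, -0.3, -1.8]
finger_gap: 0.0209
t: 13.2
ee_pos: [0.5563, 0.0714, 0.4361]
tcp_rot: [[0.997, -0.076, 0.004], [-0.076, -0.997, 0.001], [0.004, -0.001, -1.0]]
ft_force: [0.9, -0.1, -1.3]
finger_gap: 0.0209
[0.5932 0.0673 0.138 ] [0.5932 0.0674 0.1379] [-1.0178 -0.1711 -2.0508]
pred nose [259.1922  78.5818] wide [193.9337 143.2412] [324.2887 143.4139]
scoop_base 0.73 [260.3, 186.7] 84 [(np.int64(84), array([258, 261])), (np.int64(92), array([250, 269])), (np.int64(100), array([241, 276])), (np.int64(108), array([232, 285])), (np.int64(116), array([224, 293])), (np.int64(124), array([217, 301])), (np.int64(132), array([208, 309])), (np.int64(140), array([200, 316]))]
scoop_grip 0.85 [257.7, 191.5] 84 [(np.int64(84), array([259, 260])), (np.int64(92), array([250, 269])), (np.int64(100), array([242, 277])), (np.int64(108), array([234, 286])), (np.int64(116), array([225, 294])), (np.int64(124), array([217, 302])), (np.int64(132), array([208, 309])), (np.int64(140), array([200, 317]))]
scoop_grip 0.64 [251.0, 92.0] 0 [(np.int64(0), array([189, 323])), (np.int64(8), array([182, 330])), (np.int64(16), array([176, 336])), (np.int64(24), array([169, 342])), (np.int64(32), array([162, 350])), (np.int64(40), array([154, 357])), (np.int64(48), array([146, 364])), (np.int64(56), array([139, 372]))]
[array([258.5486,  10.115 ]), array([258.4909, -47.456 ]), array([105.8718, 105.888 ]), array([410.8813, 106.2282])]
t 13.35 at [0.5564 0.0714 0.436 ]
-0.01 -0.02 1.10 -0.01 -0.02 -0.00 | calls 0.22
```

View pics/w4.png

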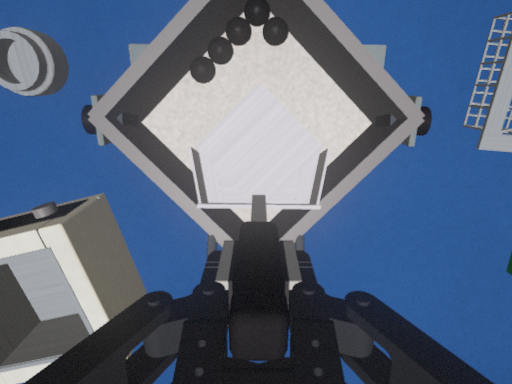

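```bash

python3 - <<'E'
from h import *
C=cal("wrist"); print(C[0])
for n,P in [("postL",T(0,.143,.012)),("postR",T(0,-.143,.012)),("ball1",F(.12-.0177,0,.0125)),("ballR",F(.12-.0354,-.0177,.0125)),("ball4",F(.12-.0707,.053,.0125)),("rimL",F(0,.12,.08)),("floorL",F(0,.12,0)),("floorR",F(0,-.12,0)),("flNear",F(-.12,0,0))]: print(n,proj("wrist",P,C))
im=cv2.imread("pics/w4.png")
g=cv2.GaussianBlur(cv2.cvtColor(im,cv2.COLOR_BGR2GRAY),(5,5),0)
print([ (round(c[0],1),round(c[1],1),round(c[2],1)) for c in (cv2.HoughCircles(g,cv2.HOUGH_GRADIENT,1,15,param1=80,param2=12,minRadius=9,maxRadius=16)[0])if c[1]<100 and 180<c[0]<300])
E
```

```text
{'fx': 315.4221463486938, 'fy': 315.4221463486938, 'cx': 258.19423916199895, 'cy': 191.12533063435546, 'k1': -0.0015110658071327528, 'origin': array([0.6399, 0.064 , 0.4053]), 'attitude': array([[-0.0757, -0.9434, -0.3228],
       [-0.9971,  0.071 ,  0.0265],
       [-0.0021,  0.3238, -0.9461]])}
postL [ 94.9018 118.3655]
postR [422.0793 118.7746]
ball1 [258.5692  20.7861]
ballR [276.2811  38.6187]
ball4 [205.4331  74.0426]
rimL [105.851  105.8419]
floorL [143.0975 125.8676]
floorR [373.8739 126.1653]
flNear [258.2279 241.231 ]
[(np.float32(218.5), np.float32(50.5), np.float32(14.1)), (np.float32(274.5), np.float32(32.5), np.float32(13.0)), (np.float32(238.5), np.float32(31.5), np.float32(13.1)), (np.float32(202.5), np.float32(70.5), np.float32(11.8))]
```

```bash

python3 -m creep '0 -.02 .3 0 0 0 0;0 -.02 .6 0 0 0 0;0 -.02 .8 0 0 0 0;0 -.02 .95 0 0 0 0;0 -.02 1.1 0 0 0 0'
python3 -m creep '0 0 .02 0 0 0 0;0 0 .04 0 0 0 0;0 0 .06 0 0 0 0;0 0 .06 0 0 0 0;0 0 .06 0 0 0 0'
python3 -m creep '0 0 .02 0 0 0 0;0 0 .04 0 0 0 0;0 0 .06 0 0 0 0;0 0 .06 0 0 0 0;0 0 .06 0 0 0 0'

```

```text
t: 13.85
ee_pos: [0.5568, 0.0725, 0.3807]
tcp_rot: [[0.997, -0.076, 0.004], [-0.076, -0.997, 0.001], [0.004, -0.002, -1.0]]
ft_force: [-0.5, 0.2, -1.5]
finger_gap: 0.0208
t: 14.35
ee_pos: [0.5569, 0.0728, 0.3793]
tcp_rot: [[0.997, -0.075, 0.006], [-0.075, -0.997, 0.001], [0.006, -0.002, -1.0]]
ft_force: [-2.7, 0.2, 6.5]
finger_gap: 0.0204
t: 14.85
ee_pos: [0.5568, 0.0732, 0.3782]
tcp_rot: [[0.997, -0.075, 0.008], [-0.075, -0.997, 0.001], [0.008, -0.002, -1.0]]
ft_force: [-10.6, -0.1, 22.7]
finger_gap: 0.0204
```

```bash

cat >> h.py <<'E'
RF=R.from_euler("z",TY,degrees=True)*R.from_euler("y",TH)
def nose():  # nose tip in tote_floor axes: (x,y,z) mm by model
    o,Rs=scoop_now(); e=(RF.inv()*R.from_matrix(Rs)).as_euler("yxz",degrees=True)
    return RF.inv().apply(o+Rs@[.053,0,0]-F(0,0,0))*1000,e
E
python3 -m creep '0 0 -.05 0 0 0 0;0 0 -.05 0 0 0 0;0 0 -.05 0 0 0 0;0 0 -.05 0 0 0 0;0 0 -.05 0 0 0 0'
python3 - <<'E'
from h import *
print(nose(),arm.get_state()["ft_force"])
n=nose()[0]/1000; h=n[2]
q=[(.045,0),(.073,.0083),(.1013,.0166),(.1096,.0083),(.1179,0)]
plan([sc(F(x,y,h),TY,19.3) for x,y in q])
E
```

```text
t: 15.35
ee_pos: [0.557, 0.0728, 0.3788]
tcp_rot: [[0.997, -0.075, 0.006], [-0.075, -0.997, 0.002], [0.006, -0.002, -1.0]]
ft_force: [-3.0, -0.6, 11.0]
finger_gap: 0.0211
(array([47.2107,  0.9116,  4.8054]), array([1.4514, 0.0865, 0.0229])) [-2.9838 -0.6412 10.9606]
t 15.35 at [0.557  0.0728 0.3788]
-0.10 0.01 0.00 -0.02 0.10 -0.00 | calls 0.02
0.53 -0.17 0.18 0.00 0.00 0.00 | calls 0.12
0.53 -0.17 0.19 0.00 0.00 0.00 | calls 0.12
0.16 0.17 0.05 0.00 0.00 0.00 | calls 0.05
0.16 0.17 0.05 0.00 0.00 0.00 | calls 0.05
```

```bash

python3 -m creep '.1 -.03 .03 0 0 0 0;.2 -.06 .06 0 0 0 0;.3 -.09 .09 0 0 0 0;.4 -.12 .12 0 0 0 0;.5 -.15 .15 0 0 0 0'
python3 -m creep '.1 -.03 .03 0 0 0 0;.2 -.06 .06 0 0 0 0;.3 -.09 .1 0 0 0 0;.4 -.12 .13 0 0 0 0;.53 -.17 .17 0 0 0 0'
python3 -c "
from h import *
print(nose(),arm.get_state()['ft_force'])"

```

```text
t: 15.85
ee_pos: [0.5825, 0.0789, 0.3736]
tcp_rot: [[0.997, -0.075, 0.008], [-0.075, -0.997, 0.001], [0.008, -0.002, -1.0]]
ft_force: [-12.2, -0.2, 29.0]
finger_gap: 0.0208
t: 16.35
ee_pos: [0.6094, 0.0847, 0.3634]
tcp_rot: [[0.997, -0.076, 0.006], [-0.076, -0.997, 0.001], [0.006, -0.001, -1.0]]
ft_force: [-5.7, -1.2, 14.0]
finger_gap: 0.0207
(array([100.7542,  16.6412,   6.2863]), array([1.469 , 0.0579, 0.0061])) [-5.7434 -1.1725 14.0371]
```

```bash

python3 -m creep '.06 .07 .01 0 0 0 0;.12 .14 .02 0 0 0 0;.18 .21 .04 0 0 0 0;.25 .27 .06 0 0 0 0;.32 .34 .08 0 0 0 0'
python3 - <<'E'
from h import *
print(nose(),arm.get_state()['ft_force'])
C=cal("wrist"); im=arm.get_image("wrist"); cv2.imwrite("pics/w5.png",im); print(proj("wrist",F(.12,0,.005),C))
E
```

```text
t: 16.85
ee_pos: [0.6242, 0.0683, 0.3593]
tcp_rot: [[0.997, -0.074, 0.006], [-0.074, -0.997, 0.004], [0.006, -0.004, -1.0]]
ft_force: [-4.2, 2.9, 11.0]
finger_gap: 0.0204
(array([117.31  ,   2.4803,   7.5432]), array([1.4494, 0.1821, 0.1726])) [-4.2359  2.9351 10.9777]
[262.0768  77.3442]
```

View pics/w5.png

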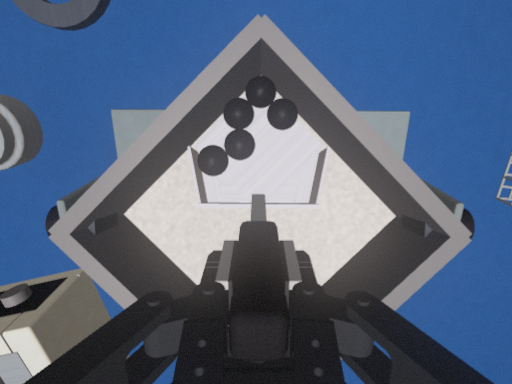

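```bash

python3 -m creep '.03 .02 .01 0 0 0 0;.06 .03 .02 0 0 0 0;.08 .04 .03 0 0 0 0;.08 .04 .03 0 0 0 0;.08 .04 .03 0 0 0 0'
python3 -c "
from h import *
print(nose(),arm.get_state()['ft_force'])"

```

```text
t: 17.4
ee_pos: [0.6277, 0.0658, 0.3579]
tcp_rot: [[0.997, -0.074, 0.006], [-0.074, -0.997, 0.004], [0.005, -0.004, -1.0]]
ft_force: [-6.2, 3.2, 12.9]
finger_gap: 0.021
(array([121.1175,   0.1134,   7.2415]), array([1.4875, 0.1683, 0.1326])) [-6.2275  3.2224 12.9383]
```

```bash

python3 -m creep '.03 0 .01 0 0 0 0;.06 0 .02 0 0 0 0;.08 0 .03 0 0 0 0;.08 0 .03 0 0 0 0;.08 0 .03 0 0 0 0'
python3 -m creep '.02 0 .01 0 0 0 0;.04 0 .01 0 0 0 0;.06 0 .02 0 0 0 0;.06 0 .02 0 0 0 0;.06 0 .02 0 0 0 0'
python3 -c "
from h import *
print(nose(),arm.get_state()['ft_force'])"

```

```text
t: 17.9
ee_pos: [0.6299, 0.0663, 0.3562]
tcp_rot: [[0.997, -0.073, 0.0], [-0.073, -0.997, 0.003], [-0.0, -0.003, -1.0]]
ft_force: [-15.1, 4.4, 20.6]
finger_gap: 0.0207
t: 18.4
ee_pos: [0.6329, 0.066, 0.3553]
tcp_rot: [[0.997, -0.074, 0.0], [-0.074, -0.997, 0.004], [0.0, -0.004, -1.0]]
ft_force: [-15.5, 4.3, 19.8]
finger_gap: 0.0211
(array([125.409 ,   0.6224,   5.4701]), array([1.7856, 0.136 , 0.1567])) [-15.4993   4.324   19.7566]
```

```bash

cat >> h.py <<'E'
def rel(wps):
    s=arm.get_state(); P,Q=np.array(s["ee_pos"]),np.array(s["tcp_rot"])
    for p,q in wps: print(" ".join(f"{v:.2f}" for v in np.r_[Q.T@(p-P)/.05,np.degrees(R.from_matrix(Q.T@q).as_rotvec())/5]))
E
python3 - <<'E'
from h import *
w=[(18.3,.122,.0055),(13,.1217,.006),(8,.121,.0065),(3,.120,.007),(-2,.1185,.0075),(-6,.117,.008),(-10,.1155,.008),(-14,.113,.009),(-18,.111,.01),(-18,.111,.01)]
rel([sc(F(x,0,z),TY,p) for p,x,z in w[:5]]); print()
plan([sc(F(x,0,z),TY,p) for p,x,z in w[4:5]])
P,Q=sc(F(.1185,0,.0075),TY,-2)
for p,x,z in w[5:]:
    a,b=sc(F(x,0,z),TY,p); print(np.round(np.r_[Q.T@(a-P)/.05,np.degrees(R.from_matrix(Q.T@b).as_rotvec())/5],2))
E
```

```text
-0.26 -0.01 0.04 -0.04 0.36 0.02
-0.84 -0.01 0.23 -0.04 1.42 0.02
-1.37 -0.01 0.45 -0.04 2.42 0.02
-1.88 -0.01 0.72 -0.04 3.42 0.01
-2.38 -0.01 1.03 -0.05 4.42 0.01

t 18.4 at [0.6329 0.066  0.3553]
-2.38 -0.01 1.03 -0.05 4.42 0.01 | calls 0.52
[-0.45 -0.    0.11 -0.    0.8  -0.  ]
[-0.9  -0.    0.25 -0.    1.6  -0.  ]
[-1.34 -0.    0.4  -0.    2.4  -0.  ]
[-1.76 -0.    0.58 -0.    3.2  -0.  ]
[-1.76 -0.    0.58 -0.    3.2  -0.  ]
```

```bash

python3 - <<'E'
from h import *
h0=.0055
def w(al,heel): return sc(F(.122-.055*(1-np.cos(np.radians(al))),0,h0+heel+.106*np.sin(np.radians(al))),TY,18.3-al)
A=[(1,.001),(4,.001),(7,.001),(10,.001),(13,.001)]; B=[(15,.001),(17,.002),(19,.003),(21,.006),(23,.01)]; D=[(25,.014),(26.5,.018),(28,.022),(28,.022),(28,.022)]
rel([w(*a) for a in A]); 
for S,L in((A,B),(B,D)):
    print(); P,Q=w(*S[-1])
    for a in L: p,q=w(*a); print(np.round(np.r_[Q.T@(p-P)/.05,np.degrees(R.from_matrix(Q.T@q).as_rotvec())/5],2))
E
```

```text
-0.36 -0.01 0.02 -0.04 0.56 0.02
-0.65 -0.01 0.02 -0.04 1.16 0.02
-0.94 -0.01 0.05 -0.04 1.76 0.02
-1.22 -0.01 0.09 -0.04 2.36 0.02
-1.50 -0.01 0.15 -0.04 2.96 0.02

[-0.19 -0.   -0.   -0.    0.4  -0.  ]
[-0.36 -0.   -0.01 -0.    0.8  -0.  ]
[-0.54 -0.   -0.02 -0.    1.2  -0.  ]
[-0.69 -0.   -0.04 -0.    1.6  -0.  ]
[-0.83 -0.   -0.08 -0.    2.   -0.  ]

[-0.13 -0.   -0.05 -0.    0.4  -0.  ]
[-0.21 -0.   -0.11 -0.    0.7  -0.  ]
[-0.3  -0.   -0.15 -0.    1.   -0.  ]
[-0.3  -0.   -0.15 -0.    1.   -0.  ]
[-0.3  -0.   -0.15 -0.    1.   -0.  ]
```

```bash

python3 -m creep '-.36 0 -.02 0 .56 0 0;-.65 0 -.03 0 1.16 0 0;-.94 0 0 0 1.76 0 0;-1.22 0 .04 0 2.36 0 0;-1.5 0 .1 0 2.96 0 0'
python3 -m creep '-.19 0 0 0 .4 0 0;-.36 0 -.01 0 .8 0 0;-.54 0 -.02 0 1.2 0 0;-.69 0 -.04 0 1.6 0 0;-.83 0 -.08 0 2 0 0'
python3 -m creep '-.13 0 -.05 0 .4 0 0;-.21 0 -.11 0 .7 0 0;-.3 0 -.15 0 1 0 0;-.3 0 -.15 0 1 0 0;-.3 0 -.15 0 1 0 0'
python3 - <<'E'
from h import *
print(nose(),arm.get_state()['ft_force'])
C=cal("wrist"); im=arm.get_image("wrist"); cv2.imwrite("pics/w6.png",im)
rel([sc(F(.112,0,.095),TY,-10),sc(F(.09,0,.16),TY,-12)])
E
```

```text
t: 18.9
ee_pos: [0.5586, 0.0696, 0.3475]
tcp_rot: [[0.963, -0.075, 0.258], [-0.073, -0.997, -0.018], [0.258, -0.002, -0.966]]
ft_force: [-0.9, 0.5, -3.3]
finger_gap: 0.0208
t: 19.4
ee_pos: [0.5174, 0.0729, 0.3402]
tcp_rot: [[0.905, -0.075, 0.42], [-0.069, -0.997, -0.03], [0.421, -0.002, -0.907]]
ft_force: [-2.0, 3.3, -4.1]
finger_gap: 0.0208
t: 19.9
ee_pos: [0.5011, 0.0747, 0.3414]
tcp_rot: [[0.864, -0.073, 0.497], [-0.065, -0.997, -0.035], [0.499, -0.002, -0.867]]
ft_force: [-7.3, 4.3, 1.4]
finger_gap: 0.021
(array([116.6804,  -1.0806,  77.2519]), array([-28.1141,   0.0724,   0.137 ])) [-7.2602  4.2863  1.3951]
0.18 -0.04 -0.30 -0.03 0.04 0.00
0.63 -0.04 -1.43 -0.03 0.44 0.00
```

View pics/w6.png

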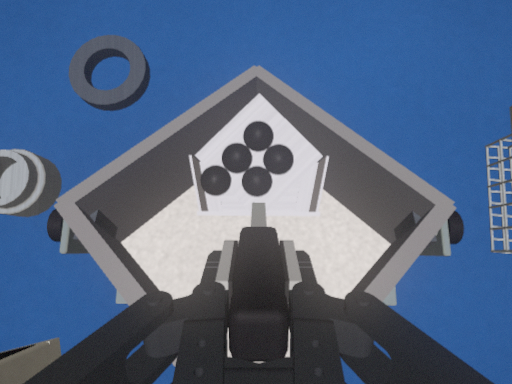

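```bash

python3 -m creep '-.05 0 0 0 .1 0 0;-.05 0 0 0 .2 0 0;-.05 0 0 0 .2 0 0;-.03 0 -.05 0 .3 0 0;0 0 -.15 0 .4 0 0'
python3 - <<'E'
from h import *
print(nose(),arm.get_state()['ft_force'],arm.get_state()["qpos"])
N=F(.108,0,.085)
plan([sc(N+[0,0,.03],TY,-13),sc(N+[0,0,.18],TY,-13)])
E
```

```text
t: 20.45
ee_pos: [0.4974, 0.0749, 0.3471]
tcp_rot: [[0.847, -0.074, 0.526], [-0.064, -0.997, -0.038], [0.527, -0.002, -0.85]]
ft_force: [-1.7, 3.5, -4.5]
finger_gap: 0.0209
(array([116.1251,  -1.2703,  91.4582]), array([-30.0384,   0.0783,   0.1224])) [-1.7011  3.5014 -4.4919] [-0.1695  0.2011 -0.1916  2.1761  0.8108  0.3541 -2.7036]
t 20.45 at [0.4974 0.0749 0.3471]
-0.03 -0.04 -0.51 -0.03 0.26 0.00 | calls 0.1
1.64 0.00 -2.51 0.00 0.00 0.00 | calls 0.6
```

```bash

python3 -m creep '-.01 0 -.1 0 .05 0 0;-.02 0 -.2 0 .1 0 0;-.03 0 -.3 0 .15 0 0;-.03 0 -.4 0 .2 0 0;-.03 0 -.51 0 .26 0 0'
python3 -m creep '.25 0 -.38 0 0 0 0;.57 0 -.87 0 0 0 0;.9 0 -1.37 0 0 0 0;1.23 0 -1.88 0 0 0 0;1.64 0 -2.51 0 0 0 0'
python3 - <<'E'
from h import *
print(nose(),arm.get_state()['ft_force'],arm.get_state()["qpos"])
im=arm.get_image("wrist"); cv2.imwrite("pics/w7.png",im)
im=arm.get_image("top"); cv2.imwrite("pics/top2.png",im)
for k in("basket_base","basket_grip"): print([(d["position"],d["p"]) for d in arm.boxes_of("top",k)[:2]])
c=np.full((600,800,3),0,np.uint8); c[:384,:512]=cv2.imread("pics/w7.png"); c[384:,:][:216,:480]=cv2.resize(im[120:228,160:400],(480,216)); cv2.imwrite("pics/v12.png",c)
E
```

```text
t: 20.95
ee_pos: [0.4837, 0.0748, 0.3698]
tcp_rot: [[0.833, -0.076, 0.548], [-0.064, -0.997, -0.041], [0.55, -0.001, -0.835]]
ft_force: [-0.6, -0.6, -3.3]
finger_gap: 0.0206
t: 21.45
ee_pos: [0.4825, 0.0745, 0.52]
tcp_rot: [[0.834, -0.076, 0.546], [-0.064, -0.997, -0.04], [0.548, -0.001, -0.837]]
ft_force: [0.5, -1.0, -3.3]
finger_gap: 0.0207
(array([ 50.8603,  -3.309 , 258.0953]), array([-31.4178,   0.0838,   0.0142])) [ 0.4601 -0.9931 -3.3353] [-0.0665 -0.0148 -0.2787  1.9406  0.3449  0.7066 -2.1985]
[([322.3, 161.7], 0.89)]
[([320.6, 160.5], 0.64)]
```

View pics/v12.png

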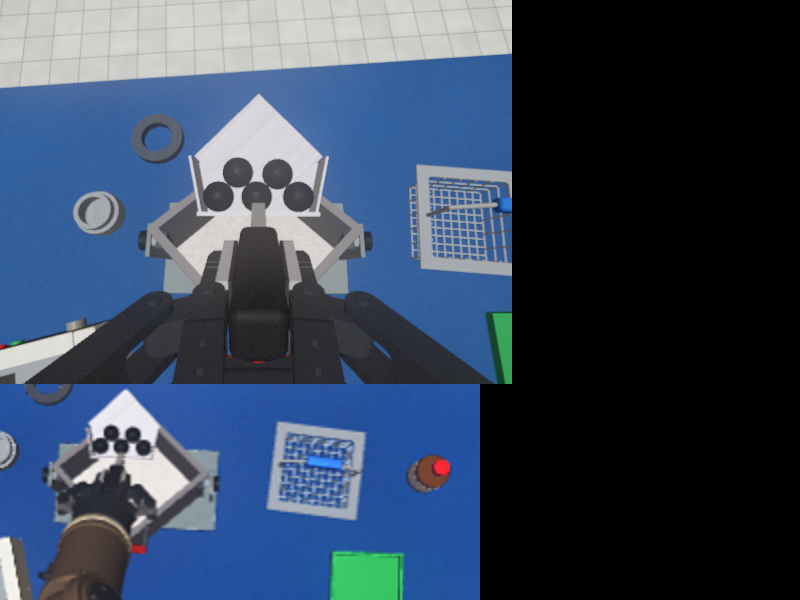

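```bash

cat >> h.py <<'E'
BC=np.array([.6228,-.262,0.]); BY=-8.2
def Bk(x,y,z): return BC+R.from_euler("z",BY,degrees=True).apply([x,y,z])
E
python3 - <<'E'
from h import *
o,Rs=scoop_now(); print(o+Rs@[.053,0,0],sc(Bk(-.09,0,.22),BY,-13)[0])
seg(*sc(Bk(-.09,0,.22),BY,-13),n=3,extra=[sc(Bk(-.09,0,.12),BY,-13),sc(Bk(0,0,.098),BY,-13)])
E
```

```text
[0.7281 0.0546 0.3031] [ 0.2917 -0.2127  0.4382]
t 21.65 at [0.4831 0.0747 0.5201]
-1.24 2.01 -0.17 -0.14 -0.02 0.21 | calls 0.47
-1.20 2.03 -0.14 -0.14 -0.02 0.21 | calls 0.47
-1.17 2.06 -0.11 -0.14 -0.02 0.21 | calls 0.47
-1.09 -0.00 1.67 -0.00 0.00 -0.00 | calls 0.4
1.27 0.00 1.35 0.00 0.00 0.00 | calls 0.37
```

```bash

python3 -m creep '-.12 .2 -.02 0 0 .02 0;-.32 .5 -.04 -.03 0 .06 0;-.6 .97 -.08 -.06 -.01 .1 0;-.9 1.47 -.12 -.1 -.02 .16 0;-1.24 2.01 -.17 -.14 -.02 .21 0'
python3 -m creep '-.24 .4 -.03 -.03 0 .04 0;-.48 .81 -.06 -.06 0 .08 0;-.72 1.22 -.08 -.08 -.01 .12 0;-.96 1.62 -.11 -.11 -.02 .17 0;-1.2 2.03 -.14 -.14 -.02 .21 0'
python3 -m creep '-.24 .45 -.02 -.03 0 .04 0;-.5 .9 -.05 -.06 0 .08 0;-.76 1.35 -.07 -.09 -.01 .12 0;-1 1.78 -.09 -.12 -.02 .17 0;-1.17 2.06 -.11 -.14 -.02 .21 0'
python3 -m creep '-.1 0 .16 0 0 0 0;-.35 0 .5 0 0 0 0;-.6 0 .9 0 0 0 0;-.9 0 1.35 0 0 0 0;-1.09 0 1.67 0 0 0 0'
python3 - <<'E'
from h import *
plan([sc(Bk(-.09,0,.12),BY,-13),sc(Bk(0,0,.098),BY,-13)]); s=arm.get_state(); print(s["qpos"],s["ft_force"])
im=arm.get_image("wrist"); cv2.imwrite("pics/w8.png",im)
C=cal("wrist"); h=cv2.cvtColor(im,cv2.COLOR_BGR2HSV); m=cv2.inRange(h,np.array([95,150,150]),np.array([125,255,255]))
for c in cv2.findContours(m,0,2)[0]:
    if cv2.contourArea(c)>60: print("blue",cv2.minAreaRect(c),cv2.contourArea(c))
print("pred grip ends",proj("wrist",Bk(0,.03,.167),C),proj("wrist",Bk(0,-.03,.167),C))
print("flange",[proj("wrist",Bk(a,b,.066),C).round(0).tolist() for a,b in((.08,.08),(.08,-.08),(-.08,-.08),(-.08,.08))])
g=[d["position"] for k in("ball0_center",) for d in arm.boxes_of("wrist",k)]; print("balls",g)
E
```

```text
t: 22.15
ee_pos: [0.4179, -0.0225, 0.4901]
tcp_rot: [[0.834, -0.098, 0.543], [-0.083, -0.995, -0.053], [0.545, -0.001, -0.838]]
ft_force: [-0.3, -0.2, -2.5]
finger_gap: 0.0211
t: 22.65
ee_pos: [0.3539, -0.1178, 0.4629]
tcp_rot: [[0.833, -0.12, 0.54], [-0.102, -0.993, -0.064], [0.544, -0.001, -0.839]]
ft_force: [0.1, 0.1, -4.1]
finger_gap: 0.0209
t: 23.15
ee_pos: [0.2896, -0.2137, 0.4354]
tcp_rot: [[0.831, -0.143, 0.537], [-0.121, -0.99, -0.076], [0.542, -0.002, -0.84]]
ft_force: [0.2, -0.5, -2.5]
finger_gap: 0.0213
t: 23.65
ee_pos: [0.29, -0.2119, 0.3381]
tcp_rot: [[0.832, -0.142, 0.537], [-0.12, -0.99, -0.076], [0.542, -0.001, -0.84]]
ft_force: [0.7, 0.5, -3.0]
finger_gap: 0.0208
t 23.65 at [ 0.29   -0.2119  0.3381]
0.03 0.01 0.02 -0.01 0.06 -0.01 | calls 0.01
1.27 0.00 1.35 0.00 0.00 0.00 | calls 0.37
[-0.4882 -0.1786  1.0431  2.5143 -0.405   0.2116 -0.7497] [ 0.6783  0.4919 -2.9873]
blue ((348.2568664550781, 375.52294921875), (29.727697372436523, 10.880166053771973), 46.7357063293457) 170.5
blue ((168.4584197998047, 375.21099853515625), (11.535807609558105, 31.142120361328125), 43.15238952636719) 182.5
blue ((288.0, 235.5), (37.0, 42.0), 90.0) 696.5
blue ((296.5, 23.5), (7.0, 15.0), 90.0) 99.0
blue ((277.5, 23.5), (7.0, 15.0), 90.0) 100.0
blue ((259.0, 23.0), (8.0, 14.0), 90.0) 108.5
blue ((239.5, 23.0), (8.0, 15.0), 90.0) 109.0
blue ((220.5, 22.5), (7.0, 15.0), 90.0) 99.0
blue ((298.5, 10.5), (9.0, 17.0), 90.0) 133.0
blue ((278.5, 10.5), (9.0, 15.0), 90.0) 128.0
blue ((259.0, 10.0), (8.0, 16.0), 90.0) 122.0
blue ((239.0, 10.0), (8.0, 16.0), 90.0) 123.0
blue ((219.0, 10.0), (8.0, 16.0), 90.0) 123.0
blue ((416.0, 191.5), (383.0, 190.0), 90.0) 42732.0
blue ((124.5, 191.5), (383.0, 249.0), 90.0) 46802.0
pred grip ends [222.8883 -66.4203] [300.8804 -66.5033]
flange [[191.0, -30.0], [331.0, -30.0], [340.0, 96.0], [183.0, 96.0]]
balls [[266.7, 193.9]]
```

View pics/w8.png

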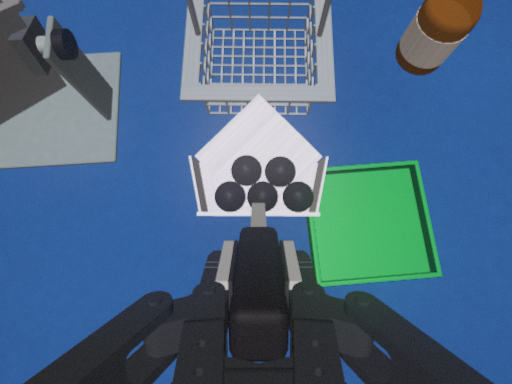

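```bash

python3 -m creep '.15 0 .16 0 0 0 0;.45 0 .47 0 0 0 0;.8 0 .85 0 0 0 0;1.1 0 1.18 0 0 0 0;1.3 0 1.37 0 .06 0 0'
python3 - <<'E'
from h import *
s=arm.get_state(); print(s["qpos"],s["ft_force"]); o,Rs=scoop_now(); n=R.from_euler("z",-BY,degrees=True).apply(o+Rs@[.053,0,0]-BC); print("nose in basket",n)
ps=[-13,0,6,12,25,40]; N=Bk(.002,0,.098)
prev=None
for a,b in zip(ps[:-1],ps[1:]):
    P,Q=sc(N,BY,a) if a!=-13 else (np.array(s["ee_pos"]),np.array(s["tcp_rot"]))
    print(a,b)
    for f in (.25,.5,.75,1):
        p,q=sc(N,BY,a+(b-a)*f); print("  ",np.round(np.r_[Q.T@(p-P)/.05,np.degrees(R.from_matrix(Q.T@q).as_rotvec())/5],2))
E
```

```text
t: 24.25
ee_pos: [0.3534, -0.2174, 0.3342]
tcp_rot: [[0.836, -0.136, 0.531], [-0.105, -0.991, -0.087], [0.538, 0.017, -0.843]]
ft_force: [-0.2, 0.2, -1.9]
finger_gap: 0.0209
[-0.3625  0.0717  0.9613  2.4232 -1.1054  0.3138 -0.1114] [-0.2494  0.1541 -1.9173]
nose in basket [-0.0305  0.0019  0.1135]
-13 0
   [ 0.68  0.09  0.54  0.13 -0.53  0.16]
   [ 1.04  0.1   0.47  0.14 -1.18  0.15]
   [ 1.41  0.1   0.42  0.14 -1.83  0.15]
   [ 1.78  0.11  0.39  0.15 -2.48  0.15]
0 6
   [ 0.17  0.   -0.04  0.   -0.3   0.  ]
   [ 0.33  0.   -0.08  0.   -0.6   0.  ]
   [ 0.5   0.   -0.11  0.   -0.9   0.  ]
   [ 0.67  0.   -0.14  0.   -1.2   0.  ]
6 12
   [ 0.17  0.   -0.04  0.   -0.3   0.  ]
   [ 0.33  0.   -0.08  0.   -0.6   0.  ]
   [ 0.5   0.   -0.11  0.   -0.9   0.  ]
   [ 0.67  0.   -0.14  0.   -1.2   0.  ]
12 25
   [ 0.36  0.   -0.09  0.   -0.65  0.  ]
   [ 0.73  0.   -0.15  0.   -1.3   0.  ]
   [ 1.1   0.   -0.2   0.   -1.95  0.  ]
   [ 1.47  0.   -0.22  0.   -2.6   0.  ]
25 40
   [ 0.42  0.   -0.1   0.   -0.75  0.  ]
   [ 0.84  0.   -0.17  0.   -1.5   0.  ]
   [ 1.27  0.   -0.21  0.   -2.25  0.  ]
   [ 1.7   0.   -0.23  0.   -3.    0.  ]
```

```bash

python3 -m creep '.07 .02 .12 .03 .02 .03 0;.13 .04 .25 .05 .04 .06 0;.2 .05 .37 .08 .06 .1 0;.27 .07 .5 .1 .08 .13 0;.33 .09 .62 .13 .1 .15 0'
python3 - <<'E'
from h import *
s=arm.get_state(); print(s["qpos"],s["ft_force"]); o,Rs=scoop_now(); n=R.from_euler("z",-BY,degrees=True).apply(o+Rs@[.053,0,0]-BC); print("nose in basket",n)
N=Bk(.002,0,.098); rel([sc(N,BY,p) for p in(-13,-9,-6,-3,0)])
E
```

```text
t: 24.75
ee_pos: [0.3808, -0.2271, 0.3175]
tcp_rot: [[0.83, -0.143, 0.539], [-0.12, -0.99, -0.079], [0.544, 0.001, -0.839]]
ft_force: [-0.7, -1.1, -4.0]
finger_gap: 0.0211
[-0.0021  0.1647  0.5788  2.3747 -1.3139  0.3144  0.0473] [-0.6971 -1.1017 -4.017 ]
nose in basket [-0.0004 -0.0021  0.0986]
0.02 -0.03 0.04 0.02 0.03 -0.02
0.46 -0.03 -0.06 0.02 -0.77 -0.02
0.80 -0.03 -0.12 0.02 -1.37 -0.02
1.14 -0.03 -0.16 0.02 -1.97 -0.02
1.48 -0.03 -0.19 0.02 -2.57 -0.02
```

```bash

python3 -m creep '.2 -.02 0 0 -.37 0 0;.46 -.03 -.06 .02 -.77 -.02 0;.8 -.03 -.12 .02 -1.37 -.02 0;1.14 -.03 -.16 .02 -1.97 -.02 0;1.48 -.03 -.19 .02 -2.57 -.02 0'
python3 -m creep '.17 0 -.04 0 -.3 0 0;.33 0 -.08 0 -.6 0 0;.5 0 -.11 0 -.9 0 0;.67 0 -.14 0 -1.2 0 0;.67 0 -.14 0 -1.2 0 0'
python3 - <<'E'
from h import *
s=arm.get_state(); print(s["qpos"],s["ft_force"]); o,Rs=scoop_now(); n=R.from_euler("z",-BY,degrees=True).apply(o+Rs@[.053,0,0]-BC); print("nose in basket",n)
N=Bk(.002,0,.098); rel([sc(N,BY,p) for p in(6,9,12,15,18)])
E
```

```text
t: 25.25
ee_pos: [0.4368, -0.2344, 0.3666]
tcp_rot: [[0.93, -0.143, 0.338], [-0.134, -0.99, -0.05], [0.341, 0.001, -0.94]]
ft_force: [0.2, 0.4, -3.4]
finger_gap: 0.0209
t: 25.75
ee_pos: [0.4665, -0.2385, 0.3844]
tcp_rot: [[0.96, -0.142, 0.241], [-0.137, -0.99, -0.036], [0.244, 0.002, -0.97]]
ft_force: [1.1, -0.4, -2.8]
finger_gap: 0.0207
[-0.338   0.2944  0.929   2.0018 -0.4757  0.7814 -0.8587] [ 1.1137 -0.4187 -2.8213]
nose in basket [ 0.0023 -0.0011  0.0984]
-0.01 -0.01 0.01 0.02 -0.00 -0.00
0.33 -0.01 -0.07 0.02 -0.60 -0.00
0.66 -0.01 -0.14 0.02 -1.20 -0.00
1.00 -0.01 -0.18 0.02 -1.80 -0.00
1.35 -0.01 -0.21 0.02 -2.40 -0.00
```

```bash

python3 -m creep '0 0 0 0 0 0 0;0 0 0 0 0 0 0;.15 0 -.03 0 -.3 0 0;.33 0 -.07 0 -.6 0 0;.66 0 -.14 0 -1.2 0 0'
python3 -m creep '.36 0 -.09 0 -.65 0 0;.73 0 -.15 0 -1.3 0 0;1.1 0 -.2 0 -1.95 0 0;1.47 0 -.22 0 -2.6 0 0;1.47 0 -.22 0 -2.6 0 0'
python3 -m creep '.42 0 -.1 0 -.75 0 0;.84 0 -.17 0 -1.5 0 0;1.27 0 -.21 0 -2.25 0 0;1.7 0 -.23 0 -3 0 0;1.7 0 -.23 0 -3 0 0'
python3 -m creep '0 0 0 0 0 0 0;0 0 0 0 0 0 0;0 0 0 0 0 0 0;0 0 0 0 0 0 0;0 0 0 0 0 0 0'
python3 - <<'E'
from h import *
s=arm.get_state(); print(s["qpos"],s["ft_force"]); o,Rs=scoop_now(); n=R.from_euler("z",-BY,degrees=True).apply(o+Rs@[.053,0,0]-BC); print("nose in basket",n)
im=arm.get_image("wrist"); cv2.imwrite("pics/w9.png",im)
print([(d["position"],d["p"]) for d in arm.boxes_of("wrist","ball0_center")])
im=arm.get_image("scene"); cv2.imwrite("pics/sc9.png",im)
print([(d["position"],d["p"]) for d in arm.boxes_of("scene","ball0_center")])
E
```

```text
t: 26.25
ee_pos: [0.4941, -0.243, 0.3994]
tcp_rot: [[0.98, -0.144, 0.14], [-0.143, -0.99, -0.02], [0.141, -0.0, -0.99]]
ft_force: [0.5, 0.5, -1.8]
finger_gap: 0.0207
t: 26.75
ee_pos: [0.5679, -0.2524, 0.4202]
tcp_rot: [[0.987, -0.14, -0.084], [-0.14, -0.99, 0.01], [-0.084, 0.002, -0.996]]
ft_force: [1.0, 0.3, -1.6]
finger_gap: 0.0207
t: 27.25
ee_pos: [0.6521, -0.2649, 0.423]
tcp_rot: [[0.931, -0.141, -0.337], [-0.133, -0.99, 0.047], [-0.34, 0.001, -0.94]]
ft_force: [0.4, 0.1, -2.8]
finger_gap: 0.0207
t: 27.75
ee_pos: [0.6502, -0.265, 0.4258]
tcp_rot: [[0.932, -0.142, -0.334], [-0.134, -0.99, 0.047], [-0.338, 0.001, -0.941]]
ft_force: [-0.5, -0.1, -2.2]
finger_gap: 0.0209
[-0.1116  0.79    0.8768  1.1849 -0.4054  1.7079 -1.022 ] [-0.4875 -0.0816 -2.1699]
nose in basket [ 0.0013 -0.0013  0.099 ]
[([268.1, 41.8], 0.68)]
[([172.5, 201.7], 0.49), ([280.0, 237.8], 0.39)]
```

```bash

python3 - <<'E'
from h import *
N=Bk(.0,0,.1); w=[sc(N,BY,20),sc(N,BY,2),sc(Bk(-.13,0,.125),BY,0),sc(REST+[0,0,.10],RY,0,ref=(0,0,0)),sc(REST+[0,0,.012],RY,0,ref=(0,0,0))]
plan(w)
E
```

```text
t 27.95 at [ 0.6505 -0.2651  0.4254]
-2.09 -0.01 0.94 0.02 3.98 -0.01 | calls 0.46
-1.87 -0.00 0.84 -0.00 3.60 -0.00 | calls 0.42
-2.54 -0.00 -1.22 -0.00 0.40 -0.00 | calls 0.56
-0.41 2.63 0.38 0.35 0.00 -0.96 | calls 0.54
-0.61 -0.00 1.65 0.00 0.00 0.00 | calls 0.35
```

```bash

python3 -m creep '-.42 0 .14 0 .8 0 0;-.84 0 .31 0 1.6 0 0;-1.26 0 .5 0 2.4 0 0;-1.7 0 .72 0 3.2 0 0;-2.09 -.01 .94 .02 3.98 -.01 0'
python3 -m creep '-.38 0 .13 0 .72 0 0;-.76 0 .28 0 1.45 0 0;-1.12 0 .45 0 2.15 0 0;-1.5 0 .65 0 2.9 0 0;-1.87 0 .84 0 3.6 0 0'
python3 -m creep '-.5 0 -.22 0 .1 0 0;-1 0 -.48 0 .2 0 0;-1.5 0 -.73 0 .3 0 0;-2 0 -.97 0 .4 0 0;-2.54 0 -1.22 0 .4 0 0'
python3 - <<'E'
from h import *
s=arm.get_state(); print(s["qpos"],s["ft_force"]); 
seg(*sc(REST+[0,0,.10],RY,0,ref=(0,0,0)),n=1)
im=arm.get_image("wrist"); cv2.imwrite("pics/w10.png",im)
g=[(d["position"],d["p"]) for d in arm.boxes_of("wrist","ball0_center")]; print(g)
E
```

```text
t: 28.45
ee_pos: [0.5362, -0.2484, 0.4164]
tcp_rot: [[0.99, -0.142, 0.005], [-0.142, -0.99, -0.0], [0.005, -0.0, -1.0]]
ft_force: [0.3, -0.1, -1.4]
finger_gap: 0.0208
t: 28.95
ee_pos: [0.4439, -0.235, 0.374]
tcp_rot: [[0.94, -0.142, 0.31], [-0.135, -0.99, -0.044], [0.313, -0.0, -0.95]]
ft_force: [0.4, -0.1, -2.1]
finger_gap: 0.021
t: 29.45
ee_pos: [0.3056, -0.2153, 0.3928]
tcp_rot: [[0.929, -0.142, 0.342], [-0.133, -0.99, -0.048], [0.345, -0.0, -0.939]]
ft_force: [-0.2, -0.4, -1.7]
finger_gap: 0.0212
[-0.4455 -0.2113  0.8774  2.3151  0.0979  0.6265 -1.334 ] [-0.2303 -0.4277 -1.6663]
t 29.45 at [ 0.3056 -0.2153  0.3928]
-0.38 2.62 0.39 0.35 -0.01 -0.96 | calls 0.53
[([268.4, 2.7], 0.51)]
```

```bash

python3 -m creep '-.08 .52 .08 .07 0 -.19 0;-.16 1.05 .16 .14 0 -.38 0;-.24 1.6 .24 .21 0 -.58 0;-.32 2.1 .32 .28 0 -.77 0;-.38 2.62 .39 .35 0 -.96 0'
python3 - <<'E'
from h import *
s=arm.get_state(); print(s["qpos"],s["ft_force"]); 
plan([sc(REST+[0,0,.1],RY,0,ref=(0,0,0)),sc(REST+[0,0,.01],RY,0,ref=(0,0,0))])
im=arm.get_image("top"); cv2.imwrite("pics/top3.png",im)
C=cal("wrist"); w=arm.get_image("wrist"); cv2.imwrite("pics/w11.png",w)
z=.022; 
for a,b in((.0625,.064),(.0625,-.064),(-.0625,-.064),(-.0625,.064)):
    p=proj("wrist",REST+R.from_euler("z",RY,degrees=True).apply([a,b,z]),C); cv2.circle(w,tuple(int(v) for v in p),3,(0,0,255),-1)
o,Rs=scoop_now(); p=proj("wrist",o+Rs@[.053,0,.002],C); cv2.circle(w,tuple(int(v) for v in p),3,(0,255,255),-1)
c=np.zeros((600,800,3),np.uint8); c[:384,:512]=w; c[384:,:480]=cv2.resize(im[130:184,290:410],(480,216),interpolation=cv2.INTER_CUBIC)
c[:300,520:800]=cv2.resize(im[130:205,185:255],(280,300),interpolation=cv2.INTER_CUBIC); cv2.imwrite("pics/v14.png",c)
E
```

```text
t: 30.05
ee_pos: [0.2816, -0.3076, 0.3743]
tcp_rot: [[0.945, -0.074, 0.32], [-0.075, -0.997, -0.01], [0.319, -0.014, -0.947]]
ft_force: [-0.3, 0.2, -0.8]
finger_gap: 0.0208
[-0.3497  0.0807  1.2833  2.241  -0.5047  0.7318 -0.3676] [-0.3388  0.2111 -0.7943]
t 30.05 at [ 0.2816 -0.3076  0.3743]
-0.10 0.72 0.10 -0.07 0.30 -0.28 | calls 0.15
-0.62 -0.00 1.69 0.00 0.00 0.00 | calls 0.36
```

View pics/v14.png

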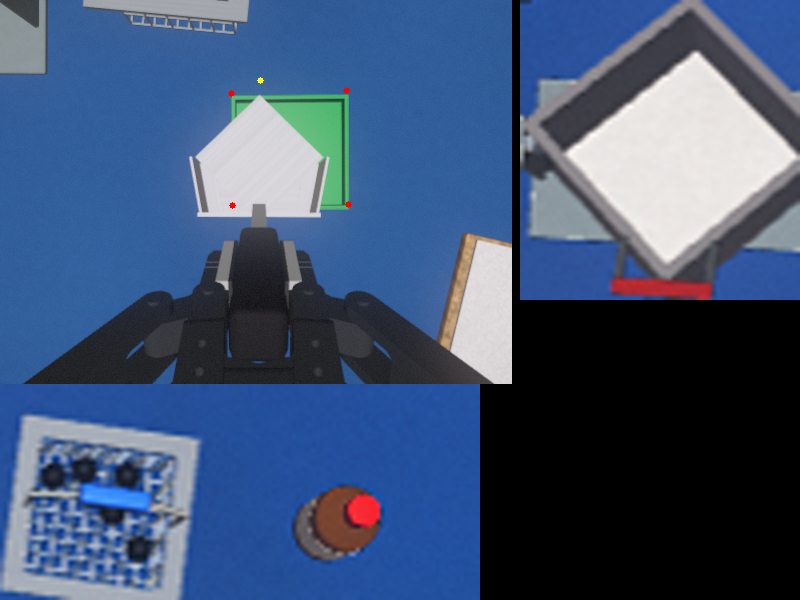

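```bash

cat >> h.py <<'E'
_O0,_R0=O_TS.copy(),R_TS.copy()
def setbeta(b):
    global O_TS,R_TS
    # turn about the grasp point, about the scoop's y axis
    ax=_R0[:,1]; g=np.array([0,0,.155]); q=R.from_rotvec(np.radians(b)*ax); O_TS=g+q.apply(_O0-g); R_TS=q.as_matrix()@_R0
E
python3 - <<'E'
import h; from h import *
C=cal("wrist")
for b in range(0,9):
    h.setbeta(b); o,Rs=h.scoop_now(); print(b,proj("wrist",o+Rs@[.053,0,.002],C),proj("wrist",o+Rs@[-.053,.0,.044],C),proj("wrist",o+Rs@[-.002,.055,.002],C),(o+Rs@[.053,0,0]).round(3))
E
```

```text
0 [259.1608  78.4866] [259.1409 204.9037] [193.9732 143.113 ] [ 0.462 -0.323  0.101]
1 [259.1514  81.9789] [259.1371 206.8139] [194.297  145.8699] [ 0.459 -0.323  0.098]
2 [259.1422  85.4435] [259.1333 208.7294] [194.6086 148.6205] [ 0.457 -0.322  0.096]
3 [259.1332  88.8815] [259.1297 210.6501] [194.9083 151.3652] [ 0.455 -0.322  0.094]
4 [259.1244  92.294 ] [259.1261 212.5761] [195.1962 154.1044] [ 0.453 -0.322  0.092]
5 [259.1158  95.6821] [259.1226 214.5073] [195.4725 156.8385] [ 0.45  -0.322  0.09 ]
6 [259.1074  99.0467] [259.1191 216.4439] [195.7376 159.5679] [ 0.448 -0.322  0.088]
7 [259.0991 102.3888] [259.1158 218.3857] [195.9914 162.293 ] [ 0.445 -0.321  0.086]
8 [259.0911 105.7093] [259.1125 220.3329] [196.2342 165.0142] [ 0.443 -0.321  0.084]
```

```bash
echo 'setbeta(4.5)' >> h.py
python3 - <<'E'
from h import *
plan([sc(REST+[0,0,.1],RY,0,ref=(0,0,0)),sc(REST+[0,0,.03],RY,0,ref=(0,0,0))])
E
```

```text
t 30.15 at [ 0.281  -0.3095  0.3741]
-0.33 0.69 0.12 0.01 1.25 -0.32 | calls 0.15
-0.58 -0.00 1.27 0.00 0.00 0.00 | calls 0.28
```

```bash

python3 -m creep '-.11 .23 .04 0 .4 -.1 0;-.22 .46 .08 0 .8 -.2 0;-.33 .69 .12 .01 1.25 -.32 0;-.33 .69 .12 .01 1.25 -.32 0;-.33 .69 .12 .01 1.25 -.32 0'
python3 - <<'E'
from h import *
print(arm.get_state()["qpos"]); plan([sc(REST+[0,0,.1],RY,0,ref=(0,0,0)),sc(REST+[0,0,.03],RY,0,ref=(0,0,0)),sc(REST+[0,0,.006],RY,0,ref=(0,0,0))])
E
```

```text
t: 30.65
ee_pos: [0.2645, -0.3402, 0.3629]
tcp_rot: [[0.907, -0.053, 0.417], [-0.05, -0.999, -0.017], [0.418, -0.006, -0.909]]
ft_force: [-0.3, -0.2, -0.7]
finger_gap: 0.0208
[-0.0595  0.1619  1.1548  2.2506 -0.798   0.7583  0.0257]
t 30.65 at [ 0.2645 -0.3402  0.3629]
0.01 0.05 -0.00 -0.06 -0.01 -0.03 | calls 0.01
-0.58 -0.00 1.27 0.00 0.00 0.00 | calls 0.28
-0.20 -0.00 0.44 0.00 0.00 0.00 | calls 0.1
```

```bash

python3 -m creep '-.1 .05 .25 0 0 0 0;-.22 .05 .5 -.05 0 0 0;-.35 .05 .75 -.05 0 0 0;-.46 .05 1 -.05 0 0 0;-.57 .05 1.26 -.05 0 0 0'
python3 - <<'E'
from h import *
C=cal("wrist"); print(arm.get_state()["ft_force"]); plan([sc(REST+[0,0,.03],RY,0,ref=(0,0,0)),sc(REST+[0,0,.008],RY,0,ref=(0,0,0)),sc(REST+[0,0,.003],RY,0,ref=(0,0,0))])
w=arm.get_image("wrist"); cv2.imwrite("pics/w12.png",w)
h=cv2.cvtColor(w,cv2.COLOR_BGR2HSV); m=cv2.inRange(h,np.array([50,100,40]),np.array([80,255,255]))
p=np.argwhere(m)[:,::-1]; x,y,ww,hh=cv2.boundingRect(m); print("green box",x,y,x+ww,y+hh)
for d in arm.outline_of("wrist","scoop_base")[:1]:
    mm=d["pixels"]; r=np.where(mm.any(1))[0]; print(d["p"],r[0],[(int(q),np.where(mm[q])[0][[0,-1]].tolist()) for q in range(r[0],215,10)])
print([proj("wrist",REST+R.from_euler("z",RY,degrees=True).apply([a,b,.022]),C).round(0) for a,b in((.0635,.065),(.0635,-.065),(-.0635,-.065),(-.0635,.065))])
E
```

```text
t: 31.15
ee_pos: [0.2663, -0.3414, 0.2936]
tcp_rot: [[0.907, -0.05, 0.418], [-0.046, -0.999, -0.019], [0.418, -0.002, -0.908]]
ft_force: [0.3, -0.1, -1.5]
finger_gap: 0.0209
[ 0.2656 -0.1275 -1.5224]
t 31.15 at [ 0.2663 -0.3414  0.2936]
-0.03 0.02 -0.00 -0.03 -0.02 0.02 | calls 0.01
-0.18 -0.00 0.40 0.00 0.00 0.00 | calls 0.09
-0.04 -0.00 0.09 0.00 0.00 0.00 | calls 0.02
green box 188 95 335 235
0.75 96 [(96, [258, 261]), (106, [247, 270]), (116, [237, 280]), (126, [228, 291]), (136, [217, 301]), (146, [207, 312]), (156, [197, 321]), (166, [191, 327]), (176, [193, 325]), (186, [195, 324]), (196, [196, 321]), (206, [198, 320])]
[array([191.,  90.]), array([332.,  90.]), array([335., 230.]), array([187., 229.])]
```

```bash

python3 -m creep '-.05 .02 .1 0 0 0 0;-.1 .02 .2 0 0 0 0;-.14 .02 .3 0 0 0 0;-.18 .02 .4 0 0 0 0;-.18 .02 .4 0 0 0 0'
python3 -m creep '-.02 0 .03 0 0 0 0;-.03 0 .06 0 0 0 0;-.04 0 .09 0 0 0 0;-.04 0 .09 0 0 0 0;-.04 0 .09 0 0 0 0'
python3 -c "
from h import *
o,Rs=scoop_now(); print(o,Rs[:,0])"
```

```text
t: 31.75
ee_pos: [0.2653, -0.3435, 0.2712]
tcp_rot: [[0.907, -0.052, 0.418], [-0.048, -0.999, -0.021], [0.418, -0.001, -0.908]]
ft_force: [0.5, 0.6, -1.0]
finger_gap: 0.0211
t: 32.25
ee_pos: [0.2654, -0.3437, 0.2668]
tcp_rot: [[0.907, -0.052, 0.419], [-0.047, -0.999, -0.021], [0.419, -0.001, -0.908]]
ft_force: [0.3, -0.1, -2.3]
finger_gap: 0.0206
[ 0.4135 -0.3529  0.0041] [ 0.9986 -0.0534  0.0027]
```

```bash

python3 -m creep '-.01 0 .02 0 0 0 0;-.02 0 .04 0 0 0 0;-.02 0 .04 0 0 0 0;-.02 0 .04 0 0 0 0;-.02 0 .04 0 0 0 0'
python3 -m creep '-.01 0 .02 0 0 0 0;-.02 0 .04 0 0 0 0;-.02 0 .04 0 0 0 0;-.02 0 .04 0 0 0 0;-.02 0 .04 0 0 0 0'
```

```text
t: 32.75
ee_pos: [0.265, -0.3441, 0.2659]
tcp_rot: [[0.905, -0.053, 0.422], [-0.048, -0.999, -0.021], [0.423, -0.001, -0.906]]
ft_force: [-11.0, 6.8, 30.5]
finger_gap: 0.0207
t: 33.25
ee_pos: [0.2648, -0.3447, 0.2654]
tcp_rot: [[0.903, -0.054, 0.427], [-0.049, -0.999, -0.022], [0.427, -0.001, -0.904]]
ft_force: [-21.4, 16.5, 65.9]
finger_gap: 0.0211
```

```bash

python3 -m creep '.01 0 -.03 0 0 0 0;.02 0 -.05 0 0 0 0;.02 0 -.06 0 0 0 0;.02 0 -.06 0 0 0 0;.02 0 -.06 0 0 0 0'
python3 -m creep '0 0 0 0 0 0 .2;0 0 0 0 0 0 .4;0 0 0 0 0 0 .6;0 0 0 0 0 0 .6;0 0 0 0 0 0 .6'
python3 -m creep '0 0 -.3 0 0 0 .6;0 0 -.8 0 0 0 .6;0 0 -1.4 0 0 0 .6;0 0 -2 0 0 0 .6;0 0 -2.6 0 0 0 .6'
python3 - <<'E'
from h import *
print(arm.get_state()["qpos"]); w=arm.get_image("wrist"); cv2.imwrite("pics/w13.png",w); t=arm.get_image("top"); cv2.imwrite("pics/top4.png",t)
h=cv2.cvtColor(w,cv2.COLOR_BGR2HSV); m=cv2.inRange(h,np.array([50,100,40]),np.array([80,255,255])); print(cv2.boundingRect(m))
d=arm.outline_of("wrist","scoop_base"); 
if d: mm=d[0]["pixels"]; print(d[0]["p"],cv2.boundingRect(mm.astype(np.uint8)))
# basket from top: bright blue grip
h=cv2.cvtColor(t,cv2.COLOR_BGR2HSV); c=h[148:172,305:345]; print(np.percentile(c[...,2],[5,50,95]))
m=cv2.inRange(c,np.array([95,120,195]),np.array([125,255,255])); k=max(cv2.findContours(m,0,2)[0],key=cv2.contourArea); r=cv2.minAreaRect(k); print(r,[atz("top",[q[0]+305,q[1]+148],.165) for q in cv2.boxPoints(r)],atz("top",[r[0][0]+305,r[0][1]+148],.167))
c=np.zeros((600,800,3),np.uint8); c[:384,:512]=w; c[384:,:480]=cv2.resize(t[130:184,290:410],(480,216),interpolation=cv2.INTER_CUBIC); cv2.imwrite("pics/v15.png",c)
E
```

```text
t: 33.75
ee_pos: [0.2653, -0.3443, 0.2661]
tcp_rot: [[0.906, -0.052, 0.42], [-0.047, -0.999, -0.022], [0.421, 0.0, -0.907]]
ft_force: [-1.4, 0.0, 10.9]
finger_gap: 0.0209
t: 34.25
ee_pos: [0.2649, -0.3435, 0.2652]
tcp_rot: [[0.907, -0.052, 0.418], [-0.048, -0.999, -0.021], [0.419, -0.001, -0.908]]
ft_force: [0.4, -0.1, -0.0]
finger_gap: 0.0513
t: 34.75
ee_pos: [0.2105, -0.3409, 0.3824]
tcp_rot: [[0.908, -0.053, 0.416], [-0.049, -0.999, -0.021], [0.417, -0.001, -0.909]]
ft_force: [0.6, 2.2, 1.5]
finger_gap: 0.0514
[-0.082  -0.0205  1.1835  2.2674 -0.5397  0.7352 -0.142 ]
(203, 80, 111, 105)
0.91 (213, 91, 92, 123)
[ 49.95 152.   247.  ]
((13.380000114440918, 9.84000015258789), (17.39482879638672, 4.38406229019165), 8.130102157592773) [array([ 0.6247, -0.2194,  0.165 ]), array([ 0.6393, -0.2221,  0.165 ]), array([ 0.6294, -0.2795,  0.165 ]), array([ 0.6149, -0.2768,  0.165 ])] [ 0.6268 -0.2491  0.167 ]
```

View pics/v15.png

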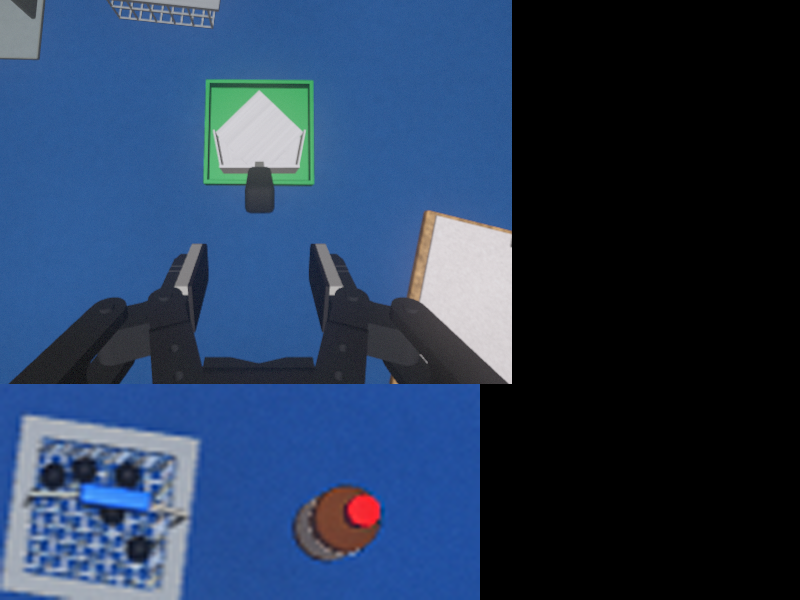

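```bash

python3 - <<'E'
from h import *
G=np.array([.6268,-.2491,.158]); Q=tool(-9.8+90)
s=arm.get_state(); seg(tcp(G+[0,0,.12],Q),Q,3)
E
```

```text
t 34.9 at [ 0.2111 -0.3409  0.3837]
2.62 -0.75 0.87 1.21 -1.37 -5.44 | calls 0.67
2.73 0.62 0.55 1.21 -1.37 -5.44 | calls 0.67
2.17 1.85 0.11 1.21 -1.37 -5.44 | calls 0.67
```

```bash

python3 -m creep '2.62 -.75 .87 1.21 -1.37 -5.44 .6;2.62 -.75 .87 1.21 -1.37 -5.44 .6;2.62 -.75 .87 1.21 -1.37 -5.44 .6;2.62 -.75 .87 1.21 -1.37 -5.44 .6;2.62 -.75 .87 1.21 -1.37 -5.44 .6'
python3 -m creep '2.73 .62 .55 1.21 -1.37 -5.44 .6;2.73 .62 .55 1.21 -1.37 -5.44 .6;2.73 .62 .55 1.21 -1.37 -5.44 .6;2.73 .62 .55 1.21 -1.37 -5.44 .6;2.73 .62 .55 1.21 -1.37 -5.44 .6'
python3 -m creep '2.17 1.85 .11 1.21 -1.37 -5.44 .6;2.17 1.85 .11 1.21 -1.37 -5.44 .6;2.17 1.85 .11 1.21 -1.37 -5.44 .6;2.17 1.85 .11 1.21 -1.37 -5.44 .6;2.17 1.85 .11 1.21 -1.37 -5.44 .6'
python3 -m creep '0 0 0 0 0 0 .6;0 0 0 0 0 0 .6;0 0 0 0 0 0 .6;0 0 0 0 0 0 .6;0 0 0 0 0 0 .6'
python3 - <<'E'
from h import *
print(arm.get_state()["qpos"]); G=np.array([.6268,-.2491,.158]); Q=tool(80.2); plan([(tcp(G+[0,0,.12],Q),Q)])
C=cal("wrist"); w=arm.get_image("wrist"); cv2.imwrite("pics/w14.png",w)
h=cv2.cvtColor(w,cv2.COLOR_BGR2HSV); m=cv2.inRange(h,np.array([100,150,170]),np.array([125,255,255]))
for c in cv2.findContours(m,0,2)[0]:
    if cv2.contourArea(c)>150: r=cv2.minAreaRect(c); print(r,atz("wrist",r[0],.167,C))
print(proj("wrist",G+[0,0,.009],C))
E
```

```text
t: 35.4
ee_pos: [0.352, -0.3094, 0.3956]
tcp_rot: [[0.861, 0.42, 0.287], [0.421, -0.905, 0.061], [0.285, 0.068, -0.956]]
ft_force: [-1.2, 0.3, -0.9]
finger_gap: 0.0513
t: 35.9
ee_pos: [0.4891, -0.2798, 0.4111]
tcp_rot: [[0.595, 0.792, 0.134], [0.792, -0.607, 0.068], [0.136, 0.066, -0.989]]
ft_force: [-1.0, 0.2, -0.6]
finger_gap: 0.0515
t: 36.4
ee_pos: [0.6269, -0.2504, 0.4271]
tcp_rot: [[0.175, 0.985, -0.007], [0.985, -0.175, 0.002], [0.0, -0.008, -1.0]]
ft_force: [0.3, -1.1, -0.5]
finger_gap: 0.0508
t: 36.9
ee_pos: [0.627, -0.2498, 0.4289]
tcp_rot: [[0.173, 0.985, -0.005], [0.985, -0.173, 0.001], [0.0, -0.005, -1.0]]
ft_force: [-0.3, 0.5, -0.4]
finger_gap: 0.0512
[-0.1499  0.582   0.7604  1.4416 -0.4042  1.2843  0.4701]
t 36.9 at [ 0.627  -0.2498  0.4289]
0.01 -0.01 -0.08 -0.06 -0.00 -0.03 | calls 0.02
((257.5, 191.5), (69.0, 21.0), 90.0) [ 0.625  -0.2461  0.167 ]
[260.4976 194.6656]
```

```bash

python3 -m creep '.02 -.03 .6 0 0 0 .6;.02 -.03 1.2 0 0 0 .6;.03 -.03 1.8 -.04 0 0 .6;.03 -.03 2.3 -.05 0 0 .6;.03 -.03 2.3 -.05 0 0 .6' 100
python3 -m creep '0 0 0 0 0 0 .6;0 0 0 0 0 0 0;0 0 0 0 0 0 0;0 0 0 0 0 0 0;0 0 0 0 0 0 0'
python3 -m creep '0 0 -.1 0 0 0 0;0 0 -.2 0 0 0 0;0 0 -.3 0 0 0 0;0 0 -.4 0 0 0 0;0 0 -.5 0 0 0 0'

```

```text
t: 37.45
ee_pos: [0.6245, -0.2468, 0.3102]
tcp_rot: [[0.172, 0.985, -0.007], [0.985, -0.172, 0.002], [0.001, -0.007, -1.0]]
ft_force: [0.0, 0.3, -0.1]
finger_gap: 0.0514
t: 37.95
ee_pos: [0.6255, -0.2482, 0.3153]
tcp_rot: [[0.172, 0.985, 0.0], [0.985, -0.172, -0.0], [-0.0, 0.0, -1.0]]
ft_force: [-3.0, 1.4, 6.5]
finger_gap: 0.0166
t: 38.45
ee_pos: [0.6254, -0.2479, 0.339]
tcp_rot: [[0.172, 0.985, -0.002], [0.985, -0.172, 0.0], [-0.0, -0.002, -1.0]]
ft_force: [-0.0, 0.1, -5.2]
finger_gap: 0.0164
```

```bash

python3 -m creep '0 0 -.5 0 0 0 0;0 0 -1.2 0 0 0 0;0 0 -2.2 0 0 0 0;0 0 -3.3 0 0 0 0;0 0 -4.3 0 0 0 0'
python3 - <<'E'
from h import *
print(arm.get_state()["qpos"],arm.get_state()["ft_force"]); Q=tool(99.4)
seg(np.array([.4055,.3628,.555]),Q,4)
E
```

```text
t: 38.95
ee_pos: [0.6252, -0.2478, 0.551]
tcp_rot: [[0.173, 0.985, -0.002], [0.985, -0.173, -0.0], [-0.001, -0.001, -1.0]]
ft_force: [1.2, -0.9, -5.0]
finger_gap: 0.0163
[-0.1477  0.5217  0.7974  1.234  -0.3639  1.5298  0.4209] [ 1.1626 -0.8527 -5.0272]
t 38.95 at [ 0.6252 -0.2478  0.551 ]
2.82 -1.61 -0.02 -0.00 0.00 -0.97 | calls 0.65
2.94 -1.37 -0.02 -0.00 0.00 -0.97 | calls 0.65
3.05 -1.11 -0.02 -0.00 0.00 -0.97 | calls 0.65
3.13 -0.85 -0.02 -0.00 0.00 -0.97 | calls 0.65
```

```bash

python3 -m creep '.3 -.2 -.3 0 0 -.1 0;.8 -.5 -.6 0 0 -.3 0;1.4 -.85 -.8 0 0 -.5 0;2.1 -1.2 -.8 0 0 -.73 0;2.82 -1.61 -.8 0 0 -.97 0'
python3 -m creep '.6 -.27 0 0 0 -.2 0;1.2 -.55 0 0 0 -.4 0;1.8 -.82 0 0 0 -.6 0;2.4 -1.1 0 0 0 -.78 0;2.94 -1.37 0 0 0 -.97 0'
python3 -m creep '.6 -.22 0 0 0 -.2 0;1.2 -.44 0 0 0 -.4 0;1.8 -.66 0 0 0 -.6 0;2.4 -.88 0 0 0 -.78 0;3.05 -1.11 0 0 0 -.97 0'
python3 -m creep '.7 -.2 0 0 0 -.2 0;1.4 -.4 0 0 0 -.4 0;2.1 -.58 0 0 0 -.6 0;2.7 -.74 0 0 0 -.78 0;3.13 -.85 0 0 0 -.97 0'
python3 - <<'E'
from h import *
print(arm.get_state()["qpos"],arm.get_state()["ft_force"]); Q=tool(99.4)
plan([(np.array([.4055,.3628,.555]),Q),(np.array([.4055,.3628,.435]),Q)])
E
```

```text
t: 39.45
ee_pos: [0.5701, -0.0944, 0.5892]
tcp_rot: [[0.089, 0.996, -0.001], [0.996, -0.089, -0.0], [-0.0, -0.001, -1.0]]
ft_force: [0.3, -0.4, -4.5]
finger_gap: 0.0164
t: 39.95
ee_pos: [0.5147, 0.0585, 0.5891]
tcp_rot: [[0.003, 1.0, -0.001], [1.0, -0.003, 0.001], [0.001, -0.001, -1.0]]
ft_force: [0.1, -0.2, -4.5]
finger_gap: 0.0158
t: 40.45
ee_pos: [0.4601, 0.2102, 0.5893]
tcp_rot: [[-0.08, 0.997, -0.001], [0.997, 0.08, 0.0], [0.001, -0.001, -1.0]]
ft_force: [0.8, 0.1, -4.6]
finger_gap: 0.016
t: 40.95
ee_pos: [0.4046, 0.3645, 0.589]
tcp_rot: [[-0.167, 0.986, -0.002], [0.986, 0.167, 0.0], [0.001, -0.002, -1.0]]
ft_force: [-0.2, 0.5, -5.2]
finger_gap: 0.016
[-1.2157  0.208   0.4936  1.4761 -0.0999  1.4834 -0.5546] [-0.1589  0.5301 -5.2489]
t 40.95 at [0.4046 0.3645 0.589 ]
-0.04 0.01 0.68 -0.02 -0.01 0.04 | calls 0.14
0.00 0.00 2.40 0.00 0.00 0.00 | calls 0.48
```

```bash

python3 -m creep '-.04 .01 .5 0 0 0 0;-.04 .01 1.1 0 0 0 0;-.04 .01 1.8 0 0 0 0;-.04 .01 2.5 0 0 0 0;-.04 .01 2.95 -.02 0 .04 0'
python3 -m creep '0 0 0 0 0 0 0;0 0 0 0 0 0 0;0 0 0 0 0 0 0;0 0 0 0 0 0 0;0 0 0 0 0 0 0'
python3 - <<'E'
from h import *
Q=tool(99.4); plan([(np.array([.4055,.3628,.42]),Q)]); print(arm.get_state()["ft_force"])
C=cal("wrist"); w=arm.get_image("wrist"); cv2.imwrite("pics/w15.png",w)
# basket axes at TCP
s=arm.get_state(); P=np.array(s["ee_pos"]); 
for b in((.069,.069),(.069,-.069),(-.069,-.069),(-.069,.069)):
    print(proj("wrist",np.array([.4055,.3628,.1])+R.from_euler("z",9.4,degrees=True).apply([b[0],b[1],0]),C).round(1))
t=arm.get_image("top"); cv2.imwrite("pics/top5.png",t)
E
```

```text
t: 41.45
ee_pos: [0.4062, 0.3597, 0.4393]
tcp_rot: [[-0.16, 0.987, -0.001], [0.987, 0.16, -0.002], [-0.002, -0.001, -1.0]]
ft_force: [0.3, -0.7, -4.6]
finger_gap: 0.0165
t: 41.95
ee_pos: [0.4066, 0.3608, 0.4425]
tcp_rot: [[-0.161, 0.987, 0.001], [0.987, 0.161, 0.002], [0.001, 0.002, -1.0]]
ft_force: [0.5, 0.3, -4.1]
finger_gap: 0.0162
t 41.95 at [0.4066 0.3608 0.4425]
0.04 -0.02 0.45 0.02 -0.02 -0.03 | calls 0.09
[ 0.5445  0.2658 -4.0584]
[330.5  96.4]
[321.4 228.5]
[194.7 228.9]
[184.8  96.8]
```

```bash

python3 -m creep '.04 -.02 .1 0 0 0 0;.04 -.02 .25 0 0 -.03 0;.04 -.02 .4 0 0 -.03 0;.04 -.02 .5 0 0 -.03 0;.04 -.02 .6 0 0 -.03 0'
python3 -m creep '0 0 .1 0 0 0 0;0 0 .2 0 0 0 0;0 0 .3 0 0 0 0;0 0 .4 0 0 0 0;0 0 .5 0 0 0 0'

```

```text
t: 42.55
ee_pos: [0.405, 0.3625, 0.4107]
tcp_rot: [[-0.164, 0.987, -0.0], [0.987, 0.164, -0.0], [-0.0, -0.0, -1.0]]
ft_force: [0.1, -0.7, -4.8]
finger_gap: 0.0165
t: 43.05
ee_pos: [0.4051, 0.3626, 0.3861]
tcp_rot: [[-0.164, 0.987, 0.0], [0.987, 0.164, 0.0], [0.0, 0.0, -1.0]]
ft_force: [0.4, -0.5, -4.9]
finger_gap: 0.0159
```

```bash

python3 -m creep '0 0 .1 0 0 0 0;0 0 .25 0 0 0 0;0 0 .4 0 0 0 0;0 0 .5 0 0 0 0;0 0 .6 0 0 0 0'
python3 -m creep '0 0 .03 0 0 0 0;0 0 .06 0 0 0 0;0 0 .08 0 0 0 0;0 0 .08 0 0 0 0;0 0 .08 0 0 0 0'

```

```text
t: 43.55
ee_pos: [0.405, 0.3626, 0.3559]
tcp_rot: [[-0.164, 0.987, 0.0], [0.987, 0.164, -0.0], [-0.0, 0.0, -1.0]]
ft_force: [-0.3, 0.2, -4.4]
finger_gap: 0.0164
t: 44.05
ee_pos: [0.405, 0.3625, 0.3535]
tcp_rot: [[-0.164, 0.987, 0.0], [0.987, 0.164, 0.001], [0.001, 0.0, -1.0]]
ft_force: [-3.8, -2.4, 6.0]
finger_gap: 0.0164
```

```bash

python3 -m creep '0 0 0 0 0 0 .3;0 0 0 0 0 0 .5;0 0 0 0 0 0 .5;0 0 -.3 0 0 0 .5;0 0 -1 0 0 0 .5'
python3 -m creep '0 0 -.6 0 0 0 .5;0 0 -1.3 0 0 0 .5;0 0 -1.9 0 0 0 .5;0 0 -1.9 0 0 0 .5;0 0 -1.9 0 0 0 .5'
python3 - <<'E'
from h import *
Q=tool(TY+90); B=T(-.1226,0,.1007); print(B)
seg(tcp(B+[0,0,.106],Q),Q,2,extra=[(tcp(B+[0,0,.006],Q),Q)])
E
```

```text
t: 44.55
ee_pos: [0.4043, 0.3623, 0.4008]
tcp_rot: [[-0.164, 0.986, -0.003], [0.986, 0.164, -0.004], [-0.003, -0.003, -1.0]]
ft_force: [0.4, -0.4, -0.6]
finger_gap: 0.0428
t: 45.05
ee_pos: [0.4051, 0.3626, 0.4979]
tcp_rot: [[-0.164, 0.986, 0.001], [0.986, 0.164, 0.002], [0.001, 0.001, -1.0]]
ft_force: [-0.4, 0.1, 0.4]
finger_gap: 0.0431
[0.4886 0.0761 0.2127]
t 45.05 at [0.4051 0.3626 0.4979]
-2.96 0.35 0.24 0.01 -0.01 1.38 | calls 0.6
-2.90 0.71 0.24 0.01 -0.01 1.38 | calls 0.6
-0.00 0.00 2.00 -0.00 0.00 -0.00 | calls 0.4
```

```bash

python3 -m creep '-.8 .1 .05 0 0 .4 .5;-1.6 .2 .1 0 0 .8 .5;-2.96 .35 .24 0 0 1.38 .5;-2.96 .35 .24 0 0 1.38 .5;-2.96 .35 .24 0 0 1.38 .5'
python3 -m creep '-.8 .2 .05 0 0 .4 .5;-1.6 .4 .1 0 0 .8 .5;-2.9 .71 .24 0 0 1.38 .5;-2.9 .71 .24 0 0 1.38 .5;-2.9 .71 .24 0 0 1.38 .5'
python3 - <<'E'
from h import *
Q=tool(TY+90); B=T(-.1226,0,.1007); plan([(tcp(B+[0,0,.106],Q),Q),(tcp(B+[0,0,.006],Q),Q)])
C=cal("wrist"); w=arm.get_image("wrist"); cv2.imwrite("pics/w16.png",w)
h=cv2.cvtColor(w,cv2.COLOR_BGR2HSV); m=cv2.inRange(h,np.array([0,150,60]),np.array([8,255,255]))|cv2.inRange(h,np.array([172,150,60]),np.array([180,255,255]))
r=cv2.minAreaRect(max(cv2.findContours(m,0,2)[0],key=cv2.contourArea)); print(r,proj("wrist",B,C),atz("wrist",r[0],.2127,C))
E
```

```text
t: 45.55
ee_pos: [0.4471, 0.2158, 0.4843]
tcp_rot: [[-0.038, 0.999, -0.001], [0.999, 0.038, -0.001], [-0.001, -0.001, -1.0]]
ft_force: [-0.6, 0.5, -0.0]
finger_gap: 0.0426
t: 46.05
ee_pos: [0.4886, 0.0741, 0.4725]
tcp_rot: [[0.08, 0.997, -0.001], [0.997, -0.08, -0.001], [-0.001, -0.001, -1.0]]
ft_force: [0.6, 0.5, -0.4]
finger_gap: 0.0425
t 46.05 at [0.4886 0.0741 0.4725]
0.04 -0.00 -0.02 -0.01 0.01 -0.04 | calls 0.01
0.00 0.00 2.00 0.00 0.00 0.00 | calls 0.4
((253.99996948242188, 188.49996948242188), (98.99998474121094, 15.999998092651367), 90.0) [259.2311 193.6907] [0.4849 0.0806 0.2127]
```

```bash

python3 - <<'E'
from h import *
for k in(0,1,2,3,4):
    t=cv2.imread(f"pics/top{k}.png")
    h=cv2.cvtColor(t,cv2.COLOR_BGR2HSV); m=cv2.inRange(h,np.array([0,150,60]),np.array([8,255,255]))|cv2.inRange(h,np.array([172,150,60]),np.array([180,255,255]))
    m[:,:200]=0; m[:,245:]=0; m[:190]=0; M=cv2.moments(m); print(k,M["m10"]/max(M["m00"],1),M["m01"]/max(M["m00"],1),M["m00"]/255)
for th in(.28,.3,.32): print(th,proj("top",T(*R.from_euler("y",th).apply([-.148,0,.057])),cal("top")))
E
python3 -m creep '.04 -.04 .6 0 0 0 .5;.04 -.04 1.2 0 0 0 .5;.04 -.04 1.7 0 0 -.04 .5;.04 -.04 1.97 0 0 -.04 .5;.04 -.04 1.97 0 0 -.04 .5' 60
python3 -m creep '0 0 0 0 0 0 0;0 0 0 0 0 0 0;0 0 0 0 0 0 0;0 0 0 0 0 0 0;0 0 0 0 0 0 0'

```

```text
0 221.3170731707317 209.4268292682927 82.0
1 220.27659574468086 201.30851063829786 94.0
2 229.0 202.08333333333334 24.0
3 219.96774193548387 201.6021505376344 93.0
4 219.96774193548387 201.6021505376344 93.0
0.28 [220.6278 202.585 ]
0.3 [220.5824 201.9501]
0.32 [220.539  201.2978]
t: 46.6
ee_pos: [0.4855, 0.0806, 0.3727]
tcp_rot: [[0.07, 0.998, -0.004], [0.998, -0.07, -0.001], [-0.001, -0.004, -1.0]]
ft_force: [0.7, -0.5, 0.3]
finger_gap: 0.0426
t: 47.1
ee_pos: [0.4859, 0.0791, 0.3756]
tcp_rot: [[0.072, 0.997, -0.001], [0.997, -0.072, 0.002], [0.002, -0.001, -1.0]]
ft_force: [-5.3, -0.0, 3.9]
finger_gap: 0.0118
```

```bash

python3 -m creep '0 -.05 .075 0 0 0 0;0 -.116 .152 0 0 0 0;0 -.17 .23 0 0 0 0;0 -.222 .308 0 0 0 0;0 -.28 .4 0 0 0 0'
python3 -m creep '0 -.056 .1 0 0 0 0;0 -.1 .19 0 0 0 0;0 -.148 .284 0 0 0 0;0 -.19 .38 0 0 0 0;0 -.22 .46 0 0 0 0'
python3 -m creep '0 0 0 0 0 0 0;0 0 0 0 0 0 0;0 0 0 0 0 0 0;0 0 0 0 0 0 0;0 0 0 0 0 0 0'

```

```text
t: 47.6
ee_pos: [0.473, 0.0799, 0.3568]
tcp_rot: [[0.072, 0.997, 0.002], [0.997, -0.072, 0.003], [0.003, 0.002, -1.0]]
ft_force: [-6.2, 1.2, 16.2]
finger_gap: 0.0115
t: 48.1
ee_pos: [0.4621, 0.0808, 0.3334]
tcp_rot: [[0.072, 0.997, 0.002], [0.997, -0.072, 0.003], [0.003, 0.002, -1.0]]
ft_force: [-3.7, 2.0, 10.4]
finger_gap: 0.0114
t: 48.6
ee_pos: [0.462, 0.0809, 0.3329]
tcp_rot: [[0.072, 0.997, 0.002], [0.997, -0.072, 0.002], [0.002, 0.001, -1.0]]
ft_force: [-2.6, 3.8, 8.3]
finger_gap: 0.012
```

```bash

python3 -m creep '0 -.01 .03 0 0 0 0;0 -.01 .04 0 0 0 0;0 -.01 .04 0 0 0 0;0 -.01 .04 0 0 0 0;0 -.01 .04 0 0 0 0'

```

```text
t: 49.1
ee_pos: [0.4617, 0.0808, 0.3318]
tcp_rot: [[0.072, 0.997, 0.002], [0.997, -0.072, 0.003], [0.003, 0.002, -1.0]]
ft_force: [-7.0, 2.4, 23.1]
finger_gap: 0.0114
```

```bash

python3 -m creep '0 0 -.02 0 0 0 0;0 0 -.04 0 0 0 .3;0 0 -.04 0 0 0 .5;0 0 -.04 0 0 0 .5;0 0 -.8 0 0 0 .5'
python3 -m creep '0 0 -1 0 0 0 .5;0 0 -2 0 0 0 .5;0 0 -2.5 0 0 0 .5;0 0 -2.5 0 0 0 .5;0 0 -2.5 0 0 0 .5'
python3 -m creep '-2 -.5 0 0 0 0 .5;-4 -1 0 0 0 0 .5;-4 -1.5 0 0 0 0 .5;-4 -1.5 0 0 0 0 .5;-4 -1.5 0 0 0 0 .5'
python3 - <<'E'
from h import *
t=arm.get_image("top"); cv2.imwrite("pics/top6.png",t); s=arm.get_image("scene"); cv2.imwrite("pics/sc6.png",s)
h=cv2.cvtColor(t,cv2.COLOR_BGR2HSV); m=cv2.inRange(h,np.array([0,150,60]),np.array([8,255,255]))|cv2.inRange(h,np.array([172,150,60]),np.array([180,255,255]))
m[:,:200]=0; m[:,245:]=0; m[:190]=0; M=cv2.moments(m); print(M["m10"]/max(M["m00"],1),M["m01"]/max(M["m00"],1),M["m00"]/255)
for th in(-.02,0,.02,.04): print(th,proj("top",T(*R.from_euler("y",th).apply([-.148,0,.057])),cal("top")))
c=np.zeros((600,800,3),np.uint8); c[:300,:400]=cv2.resize(t,(400,300)); c[:300,400:]=cv2.resize(s,(400,300)); c[300:,:400]=cv2.resize(t[190:265,90:190],(400,300),interpolation=cv2.INTER_CUBIC); c[300:,400:]=cv2.resize(t[190:265,300:400],(400,300),interpolation=cv2.INTER_CUBIC); cv2.imwrite("pics/v16.png",c)
E
```

```text
t: 49.6
ee_pos: [0.4596, 0.0802, 0.3671]
tcp_rot: [[0.073, 0.997, -0.007], [0.997, -0.073, -0.003], [-0.004, -0.006, -1.0]]
ft_force: [0.9, 0.8, 0.1]
finger_gap: 0.0427
t: 50.1
ee_pos: [0.461, 0.08, 0.4948]
tcp_rot: [[0.073, 0.997, 0.001], [0.997, -0.073, 0.001], [0.001, 0.0, -1.0]]
ft_force: [-0.9, -0.5, -1.2]
finger_gap: 0.0428
t: 50.6
ee_pos: [0.3687, -0.118, 0.4934]
tcp_rot: [[0.078, 0.997, -0.003], [0.997, -0.078, 0.001], [0.001, -0.003, -1.0]]
ft_force: [0.3, 0.9, -0.0]
finger_gap: 0.0427
221.16867469879517 209.42168674698794 83.0
-0.02 [221.5196 209.9107]
0 [221.4492 209.5549]
0.02 [221.3802 209.1799]
0.04 [221.3126 208.7856]
```

View pics/v16.png

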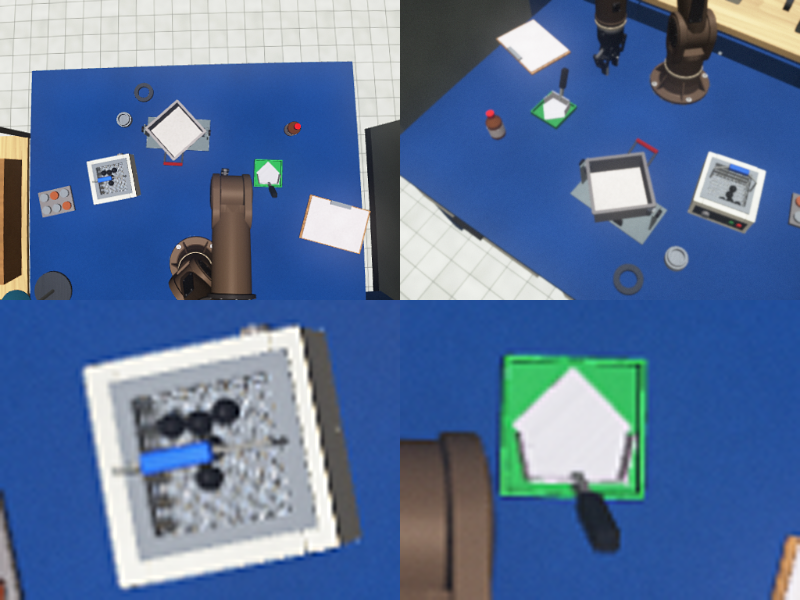

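```bash
python3 -c "
from bench import arm
print(arm.finish_job())"
```

```text
the job is handed in; nothing more can be done
None
```

The job was handed in at about 51 s of the 210 s allowed. I tipped the tote to its stop, scooped out all 5 balls in one pass and poured them into the basket. Then I put the scoop back in its rest, seated the basket in the tank and swung the tote level.

**Last checks:**
- **Balls and basket:** the final pictures show the balls in the basket, with part of one hidden under the bail. Five were counted there before it was carried. The flange lies flat on the cleaner; contact came at TCP height 0.3535, where 0.3533 was expected.
- **Scoop and tote:** the scoop stands inside the green rest and the tote is empty. The red bar is back on its starting pixel row (209.42 against 209.43).
- **Other things:** the test cup, lock ring and bottle look unmoved.

**What disagreed or went less cleanly:**
- **Scoop slip:** the scoop turned about 4–5° in the grip while I pushed it into the corner. I corrected for this before putting it back.
- **Tote angle:** after scooping, the tote read about 0.31 rad, and a last wrist picture suggested about 0.30. It may have eased slightly off its 0.32 stop.
- **Basket shift:** the basket was found about 1 cm aside after pouring. I measured it again before grasping it.
- **Placing force:** pressing the scoop into its rest briefly reached about 66 N along z at the wrist (limit 120 N).

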